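# Fetch the full screw carton from behind the things in front of it

## Task

Clear the tape measure and the pipe coupling off the front of the bench riser, standing both upright on the rubber mat. Then lift the two look-alike cartons behind them to find the full, much heavier one, and set only that one down flat in the empty metal tray, its long side along the tray's long side; the light one stays (or goes back) where it stood. Last, put the tape measure and the coupling back on the riser, upright, each where it stood and turned as it was, and leave the other things on the bench alone.

Things in the scene. Friction and masses are not known exactly. Their poses are not given: they have to be found in the camera images.
- carton_a: closed cardboard screw carton, 65 x 100 mm on plan, 48 mm high; origin: centre of its underside; z up, y along its 100 mm length, x across its 65 mm width (grasp across the 65 mm). At the start it lies in the back row of the riser, length along the riser's y. Two such cartons look the same; one is full (0.45 to 0.65 kg), the other nearly empty (0.1 to 0.2 kg); which is which, and which stands left, is known only from the weight
- carton_b: closed cardboard screw carton, 65 x 100 mm on plan, 48 mm high; origin: centre of its underside; z up, y along its 100 mm length, x across its 65 mm width (grasp across the 65 mm). At the start it lies in the back row of the riser, length along the riser's y. Two such cartons look the same; one is full (0.45 to 0.65 kg), the other nearly empty (0.1 to 0.2 kg); which is which, and which stands left, is known only from the weight
- tape_measure: yellow pocket tape measure standing on its flat base, 36 mm thick (grasp across this), 78 mm long, 64 mm high; origin: centre of its underside; x across its thickness, y along its length, z up. It starts in the front row of the riser, its length about along the riser's x, some 10 mm before a carton
- coupling: dark grey pipe coupling standing on end, 52 mm across, 50 mm high, 48 mm across the waist; origin: centre of its underside, z up. It starts in the other place of the front row, some 20 mm before a carton
- riser: fixed low plywood stand, 168 x 230 mm, its flat top 50 mm above the table; origin: on the table under its centre; x away from the robot, y to the left along its 230 mm, z up. Front row at about x -34 mm, back row (the cartons) at about x +47 mm, places at about y +55 and -55 mm
- mat: fixed flat black ribbed rubber mat, 120 x 130 mm, 4 mm thick, the side area; origin: centre of its underside on the table; x along the 120 mm, y along the 130 mm; it lies either left of the riser or right of it
- tray: fixed shallow open metal tray, 124 x 110 mm outside, walls 3 mm, floor 3 mm thick, rim 11 mm above the table; inside 118 x 104 mm; origin: centre of its underside on the table; x along the 124 mm (its long side), y along the 110 mm; it lies on the other side of the riser than the mat
- black_tape: bystander, leave alone: roll of black tape lying flat on the table far to the left of the riser, 64 mm across, 19 mm high; origin: centre of its underside
- bolt: bystander, leave alone: hex bolt standing on its head on the table beyond the riser's right end, 25 mm across, 52 mm tall; origin: centre of its underside

How it is judged:
By the outcome, as a careful person would: the job done as asked, in the order asked, and still so for the second after the job is handed in, with the robot touching nothing.
It also fails if it takes over 120 s, if anything falls off the work surface, if the arm or the gripper's body presses on something with over 40 N, if the wrist force passes 120 N, or if a joint passes its speed limit or range.

## Robot

A 6-joint arm with a two-finger parallel gripper is mounted at the origin on the work surface; the furniture and walls round the work are solid. World frame = base frame: x ahead of the robot, y to its left, z up, the work surface at z = 0. Lengths are in m, angles in degrees, forces in N, time in s.
With the tool pointing down it reaches from about 0.4 to 0.825 m from the base axis. Payload 7 kg.
Tool frame: the origin (TCP) lies at the very end of the fingers, on their centre line; the grasp point (between the pads) lies 19 mm behind it; z points along the fingers, y is the line along which they close (so a half turn about z gives the same grasp; the last joint's range is limited). The gripper opens to 88 mm and grips with 3 to 60 N. Pads are 19 mm wide; open, the fingers measure 130 mm over their backs; the gripper's body (78 mm by 193 mm) begins 47 mm behind the grasp point.
Start: joints at [87.439, 20.546, 0.682, 0, -70.136, -16.507], TCP at [0.221, 0.638, 0.198] pointing down, gripper open.
Joint ranges: [-176.03, 176.03], [-82.01, 121.73], [-58.28, 71.71], [-173.87, 95.51], [-174.79, -0.11], [-173.66, 173.66]. Speed limits (degrees/s): [136.94, 136.94, 172.46, 180, 180, 180].

## Interface

Orientations are given as [roll, pitch, yaw] about the fixed x, y, z axes, in that order (R = Rz(yaw) Ry(pitch) Rx(roll)).
In Python, from plant import ctrl, viewer gives the robot as it stands.
- The arm moves only by the tool servo_tool, never from a script. Its argument "rows" is a list of rows, each a list of 6 numbers: the shift along the world's x, y, z in mm, then the turn, a rotation vector about the world's x, y, z in degrees. A call has 1 to 5 rows; each row shifts and turns the commanded pose from where the row before left it; what a row does not reach is not made up. A row lasts 1/12 s, in which the tool goes at most 41.7 mm and 7.16 degrees, less where a joint would pass 70% of its speed; a pose out of reach is approached as far as the arm can. A call is refused whole if a number of a shift passes 41.7 or a number of a turn 7.16, either way. A call with a gripper value outside its range is refused whole. "fingers" is the finger opening in mm, from 0 to 87.6, set as the call begins (left out, the last holds). The fingers move at their own pace and stop on an object; the grip force is fixed at half the most. Time passes only in rows, so rows that do not move let the fingers close. It gives the time, the measured TCP pose, the force and the opening at its end, in the units of the state.
- ctrl.get_obs(): the state, without advancing time (a new reading comes with each control period).
- viewer.snapshot(name): name is "scene" or "top" or "wrist"; returns (picture, depth): 400x640x3 uint8, red, green, blue; 400x640 float32, m along the optical axis (not along the pixel's ray), 0 where there is no reading.
- viewer.calibration(name): a dict with "fx", "fy", "cx", "cy" (pixels), "origin" and "rotation" of the camera in the world. Camera axes: x right, y up, looking along -z (the intrinsics and any distortion apply to the point x, -y, -z); pixel columns grow to the right and rows downward; lengths in m; the calibration is good to about 2 mm. The wrist camera is an equidistant fisheye: a pixel r from the principal point sees the ray r / f radians off the axis. A picture is of the moment at which its call begins: read the wrist's pose just before it. calibration takes no time and is no camera call; for the wrist camera it gives the pose at the moment of the call.
- ctrl.close_job(): hands the job in, once; it reports no verdict.
The state is a dict: "clock": time; "joint_pos": joint angles; "qvel": joint speeds; "tau": joint torques, N m; "tool_pos": TCP position; "orientation": TCP orientation; "force": force on the tool from outside, world axes, zero at the start; "moment": the same for the moment, N m; "opening": finger opening in m.
Only numpy, scipy, OpenCV 4.12 (cv2) and the standard library are available. Lean on these libraries where they do the work, as an engineer would, in place of code of your own. Each camera call takes 0.05 s, during which the arm holds its last target. There are 200 camera calls.

## Working session

There is one attempt and no reset: what is moved stays moved. The work goes in short steps, Python scripts to look and compute and a tool call to move; the robot and the scene stay as the last step left them, time stands still between calls to the robot, and variables do not carry over. Pictures are saved under pics/ and viewed, on a budget of 14 in all, crops included, one or two more only if the job needs it, and the job is handed in when it is done.

Besides the shell and the picture viewer there is one more tool, called after ">>>" by a JSON object that holds its "op" and its "data", one argument or row to a line. servo_tool: Moves the arm, as the interface text tells. Its arguments: {"type":"object","properties":{"rows":{"type":"array","items":{"type":"array","items":{"type":"number"}}},"fingers":{"type":"number"}},"required":["rows"]}

```bash
ls; mkdir -p pics; cat > h.py <<'E'
import numpy as np, cv2, json
from plant import ctrl, viewer
def snap(name, fn=None):
    cal=viewer.calibration(name); im,d=viewer.snapshot(name)
    if fn:
        cv2.imwrite('pics/'+fn+'.png', im[:,:,::-1]); np.savez('pics/'+fn+'.npz',im=im,d=d,**{k:np.array(v) for k,v in cal.items()})
    return im,d,cal
def cloud(d,cal):
    v,u=np.mgrid[:d.shape[0],:d.shape[1]]
    x=(u-cal['cx'])/cal['fx']; y=(v-cal['cy'])/cal['fy']
    P=np.stack([x*d,-y*d,-d],-1)
    return P@np.array(cal['rotation']).T+np.array(cal['origin'])
E
python3 - <<'E'
from h import *
o=ctrl.get_obs(); print(o)
for n in ('scene','top'):
    im,d,c=snap(n,n+'0'); print(n,c)
E
```

```text
pics
{'clock': 0.0, 'joint_pos': array([ 8.74388875e+01,  2.05927998e+01,  6.34168831e-01, -2.04331573e-02,
       -7.01374102e+01, -1.65074108e+01]), 'qvel': array([-0.00261183, -0.00339625,  0.03827613,  0.05910877, -0.00802674,
       -0.00818709]), 'tau': array([-1.99060883e-04, -5.82723570e+01,  2.93056583e+01,  6.99726149e+00,
        7.02795209e-03, -1.59281194e-04]), 'tool_pos': array([0.22036755, 0.63743751, 0.19690936]), 'orientation': array([ 1.79902459e+02, -8.87508711e-03, -1.90754743e+01]), 'force': array([ 0.31790448,  0.43590806, -0.48635725]), 'moment': array([ 0.01811344, -0.02185371,  0.03120263]), 'opening': 0.08756805961974957}
scene {'fx': 516.7235864570807, 'fy': 516.7235864570807, 'cx': 316.9990473932805, 'cy': 191.88337028829807, 'origin': array([ 0.94462792, -1.12885438,  0.60770168]), 'rotation': array([66.72878522,  0.42107819, 20.5484747 ])}
top {'fx': 361.8074457766616, 'fy': 361.8074457766616, 'cx': 322.80698992479023, 'cy': 198.16661697878095, 'origin': array([0.27620233, 0.03777608, 1.02263122]), 'rotation': array([ 1.15186055e+01,  7.37649467e-02, -9.49230891e+01])}
```

View both.

```bash
sed -i "s/^import numpy.*/&\nfrom scipy.spatial.transform import Rotation as Ro/; s/np.array(cal\['rotation'\]).T/Ro.from_euler('xyz',cal['rotation'],degrees=True).as_matrix().T/" h.py
python3 - <<'E'
from h import *
f=np.load('pics/top0.npz'); P=cloud(f['d'],f)
for v in range(50,400,50): print([tuple(np.round(P[v,u]*1000).astype(int)) for u in range(60,640,80)])
E
```

```text
[(np.int64(1615), np.int64(1401), np.int64(-794)), (np.int64(1579), np.int64(957), np.int64(-798)), (np.int64(1537), np.int64(508), np.int64(-793)), (np.int64(1506), np.int64(63), np.int64(-805)), (np.int64(1462), np.int64(-383), np.int64(-797)), (np.int64(1422), np.int64(-829), np.int64(-796)), (np.int64(1195), np.int64(-1050), np.int64(-485)), (np.int64(951), np.int64(-1071), np.int64(-125))]
[(np.int64(858), np.int64(795), np.int64(0)), (np.int64(838), np.int64(553), np.int64(-2)), (np.int64(795), np.int64(297), np.int64(39)), (np.int64(780), np.int64(64), np.int64(30)), (np.int64(773), np.int64(-179), np.int64(1)), (np.int64(1131), np.int64(-788), np.int64(-814)), (np.int64(1085), np.int64(-1211), np.int64(-794)), (np.int64(789), np.int64(-1080), np.int64(-185))]
[(np.int64(688), np.int64(770), np.int64(21)), (np.int64(676), np.int64(549), np.int64(0)), (np.int64(656), np.int64(313), np.int64(-2)), (np.int64(624), np.int64(75), np.int64(31)), (np.int64(614), np.int64(-160), np.int64(1)), (np.int64(594), np.int64(-396), np.int64(0)), (np.int64(802), np.int64(-1147), np.int64(-785)
[... 856 characters left out ...]
np.int64(249), np.int64(461), np.int64(165)), (np.int64(232), np.int64(291), np.int64(121)), (np.int64(207), np.int64(108), np.int64(-2)), (np.int64(188), np.int64(-110), np.int64(-1)), (np.int64(169), np.int64(-328), np.int64(-1)), (np.int64(128), np.int64(-650), np.int64(-185)), (np.int64(136), np.int64(-741), np.int64(27))]
[(np.int64(134), np.int64(753), np.int64(0)), (np.int64(115), np.int64(541), np.int64(-1)), (np.int64(97), np.int64(329), np.int64(-1)), (np.int64(79), np.int64(117), np.int64(2)), (np.int64(64), np.int64(-93), np.int64(15)), (np.int64(43), np.int64(-306), np.int64(0)), (np.int64(-172), np.int64(-952), np.int64(-799)), (np.int64(-205), np.int64(-1331), np.int64(-802))]
```

View pics/top0.png

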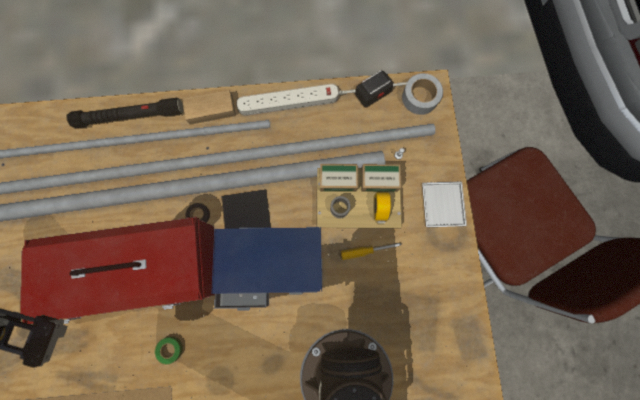

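View pics/scene0.png

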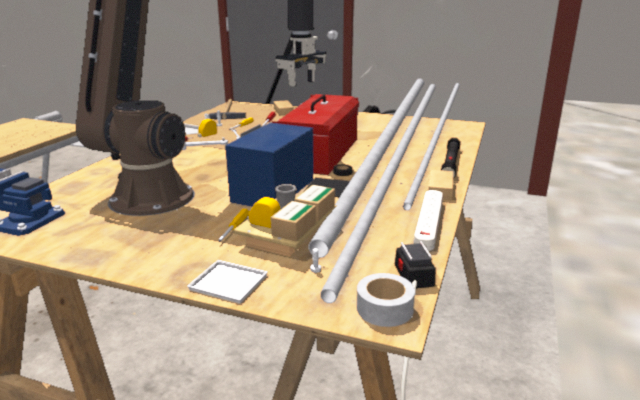

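```bash
python3 - <<'E'
from h import *
f=np.load('pics/top0.npz'); im=f['im'];P=cloud(f['d'],f)*1000
c=cv2.resize(im[140:300,190:480],None,fx=2.7,fy=2.7,interpolation=cv2.INTER_CUBIC); cv2.imwrite('pics/top0c.png',c[:,:,::-1])
for n,(v,u) in dict(cartL=(174,339),cartR=(176,381),coupl=(205,342),tape=(207,383),riserFL=(226,318),riserFR=(226,402),riserBR=(192,401),bolt=(153,401),trayc=(205,443),tray1=(182,422),tray2=(184,464),tray3=(227,468),tray4=(225,427),mat1=(195,223),mat2=(190,267),mat3=(224,270),matc=(210,247),bluec=(260,268),b1=(230,215),b2=(230,320),b3=(288,215),b4=(288,318),roll=(213,198),sdr=(246,395),sdl=(254,340),pipe=(178,310),pipe2=(157,380),pipe3=(165,380)).items(): print(n,np.round(np.median(P[v-1:v+2,u-1:u+2].reshape(-1,3),0)))
print(viewer.calibration('wrist'))
E
```

```text
cartL [525. -25.  99.]
cartR [ 510. -135.  100.]
coupl [450. -29.  51.]
tape [ 425. -128.  112.]
riserFL [398.  41.  51.]
riserFR [ 384. -196.   -0.]
riserBR [ 482. -206.    2.]
bolt [ 587. -210.   42.]
trayc [ 434. -320.    4.]
tray1 [ 507. -269.    1.]
tray2 [ 490. -391.    1.]
tray3 [ 365. -382.    0.]
tray4 [ 380. -264.   10.]
mat1 [518. 307.   3.]
mat2 [522. 180.   0.]
mat3 [422. 177.   2.]
matc [467. 239.   5.]
bluec [314. 163. 171.]
b1 [395. 284. 172.]
b2 [376.  37. 172.]
b3 [262. 287. 173.]
b4 [241.  53. 173.]
roll [471. 381.   1.]
sdr [ 329. -166.   14.]
sdl [320. -12.  18.]
pipe [544.  53.   1.]
pipe2 [ 578. -148.   49.]
pipe3 [ 540. -138.   99.]
{'fx': 309.70691628693146, 'fy': 309.70691628693146, 'cx': 319.2087508746359, 'cy': 201.22602401685563, 'origin': array([0.2860807 , 0.61575614, 0.38327892]), 'rotation': array([-1.48131245e+01, -7.50324079e-02, -1.09029350e+02])}
```

View pics/top0c.png

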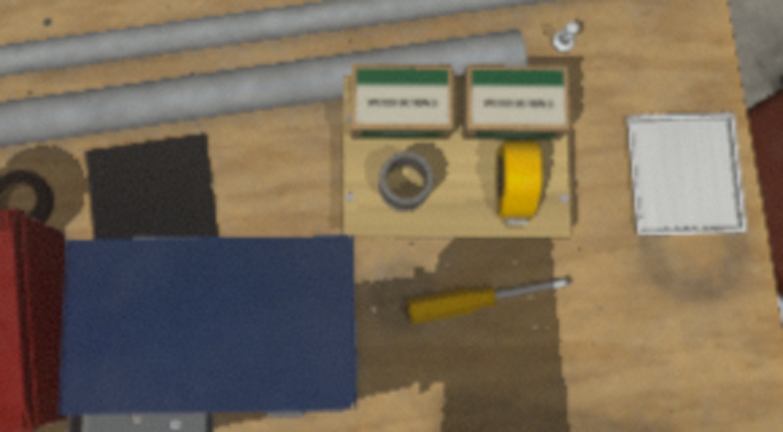

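>>> {"op": "servo_tool", "data": {
  "rows": [
    [0, 0, 35, 0, 0, 0],
    [0, 0, 35, 0, 0, 0],
    [12, -38, 0, 0, 0, 3],
    [12, -38, 0, 0, 0, 3],
    [12, -38, 0, 0, 0, 3]
  ],
  "fingers": 87
}}

```text
clock: 0.52
tool_pos: [0.2564, 0.5228, 0.2675]
orientation: [180.0, 0.0, -9.9]
force: [0.1, -0.1, -0.3]
opening: 0.0867
```

>>> {"op": "servo_tool", "data": {
  "rows": [
    [12, -38, 0, 0, 0, 2],
    [12, -38, 0, 0, 0, 2],
    [12, -38, 0, 0, 0, 0],
    [12, -38, 0, 0, 0, 0],
    [12, -38, 0, 0, 0, 0]
  ]
}}

```text
clock: 0.93
tool_pos: [0.3165, 0.3318, 0.2677]
orientation: [180.0, 0.0, -6.0]
force: [0.8, 0.4, 1.0]
opening: 0.0869
```

>>> {"op": "servo_tool", "data": {
  "rows": [
    [12, -38, 0, 0, 0, 0],
    [12, -38, 0, 0, 0, 0],
    [12, -38, 0, 0, 0, 0],
    [12, -38, 0, 0, 0, 0],
    [12, -38, 0, 0, 0, 0]
  ]
}}

```text
clock: 1.35
tool_pos: [0.3763, 0.142, 0.268]
orientation: [-180.0, -0.0, -6.0]
force: [1.2, -0.6, 0.6]
opening: 0.0868
```

>>> {"op": "servo_tool", "data": {
  "rows": [
    [12, -38, 0, 0, 0, 0],
    [12, -38, 0, 0, 0, 0],
    [12, -38, 0, 0, 0, 0],
    [12, -38, 0, 0, 0, 0],
    [0, 0, 0, 0, 0, 0]
  ]
}}

```text
clock: 1.77
tool_pos: [0.4249, -0.0138, 0.2675]
orientation: [179.9, 0.0, -6.4]
force: [-0.5, 0.7, 0.7]
opening: 0.087
```

>>> {"op": "servo_tool", "data": {
  "rows": [
    [0, -35, 0, 0, 0, 0],
    [0, -35, 0, 0, 0, 0],
    [0, 0, 0, 0, 0, 0],
    [0, 0, 0, 0, 0, 0]
  ]
}}

```text
clock: 2.1
tool_pos: [0.424, -0.0796, 0.2675]
orientation: [180.0, 0.1, -6.3]
force: [-0.1, -0.0, 0.8]
opening: 0.0873
```

```bash
python3 - <<'E'
from h import *
im,d,c=snap('wrist','w1'); print(c, ctrl.get_obs()['tool_pos'],ctrl.get_obs()['orientation'])
E
```

```text
{'fx': 309.70691628693146, 'fy': 309.70691628693146, 'cx': 319.2087508746359, 'cy': 201.22602401685563, 'origin': array([ 0.49314944, -0.0867416 ,  0.4536802 ]), 'rotation': array([-1.48659132e+01,  7.11537543e-03, -9.62536898e+01])} [ 0.42419888 -0.07863512  0.26755652] [-1.79998967e+02  3.46088840e-02 -6.20784994e+00]
```

View pics/w1.png

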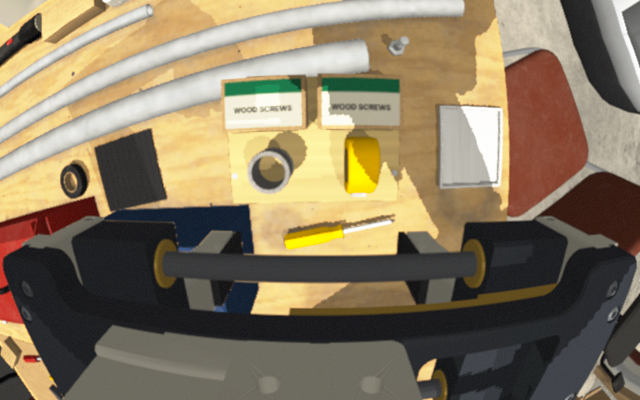

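```bash
cat >> h.py <<'E'
def fcloud(d,cal):
    v,u=np.mgrid[:d.shape[0],:d.shape[1]]
    a=(u-cal['cx'])/cal['fx']; b=(v-cal['cy'])/cal['fy']; r=np.hypot(a,b)+1e-9
    t=np.tan(np.minimum(r,1.4))/r
    P=np.stack([a*t*d,-b*t*d,-d],-1)
    return (P@Ro.from_euler('xyz',cal['rotation'],degrees=True).as_matrix().T+np.array(cal['origin']))*1000
def rect(P,m,k=1):
    m=m&(P[...,2]>-50); m=cv2.morphologyEx(m.astype(np.uint8),cv2.MORPH_OPEN,np.ones((3,3))) if k else m.astype(np.uint8)
    n,l,s,_=cv2.connectedComponentsWithStats(m); i=1+np.argmax(s[1:,4]); q=P[l==i]
    (cx,cy),(w,h),a=cv2.minAreaRect(q[:,:2].astype(np.float32))
    return np.round([cx,cy,w,h,a,np.median(q[:,2]),s[i,4],q[:,0].min(),q[:,0].max(),q[:,1].min(),q[:,1].max()],1)
def box(P,x0,x1,y0,y1,z0,z1): return (P[...,0]>x0)&(P[...,0]<x1)&(P[...,1]>y0)&(P[...,1]<y1)&(P[...,2]>z0)&(P[...,2]<z1)
E
cat > an.py <<'E'
from h import *
def an(fn,kind):
    f=np.load(f'pics/{fn}.npz'); im=f['im'].astype(int); P=fcloud(f['d'],f) if kind=='w' else cloud(f['d'],f)*1000
    hsv=cv2.cvtColor(f['im'],cv2.COLOR_RGB2HSV); yel=(hsv[...,0]>18)&(hsv[...,0]<32)&(hsv[...,1]>200)
    print(fn,'cx cy w h ang z n xmin xmax ymin ymax')
    print('cartL',rect(P,box(P,460,580,-80,40,90,110)))
    print('cartR',rect(P,box(P,460,580,-200,-80,90,110)))
    print('coup ',rect(P,box(P,390,485,-70,30,92,108),0))
    print('tape ',rect(P,box(P,370,480,-190,-70,60,125)&yel))
    print('tapet',rect(P,box(P,370,480,-190,-70,106,125)&yel))
    print('riser',rect(P,box(P,300,600,-250,80,44,56)))
    dark=(im.max(-1)<70)
    print('mat  ',rect(P,box(P,380,540,150,330,-5,12)&dark))
    print('traym',rect(P,box(P,340,540,-420,-230,-6,20)&(hsv[...,1]<60)))
    print('rim  ',rect(P,box(P,340,540,-420,-230,7.5,20),0))
    print('bolt ',rect(P,box(P,540,640,-240,-185,30,70)))
    b=box(P,200,420,0,320,150,190); print('blue',rect(P,b))
if __name__=='__main__': an('w1','w'); an('top0','t')
E
python3 an.py
```

```text
w1 cx cy w h ang z n xmin xmax ymin ymax
cartL [ 522.1  -23.9  100.7   65.9   84.6   98.  4666.   485.5  558.6  -76.5
   27.9]
cartR [ 511.6 -136.3  100.7   65.6   84.6   98.  4774.   475.3  548.7 -188.3
  -83.3]
coup  [441.5 -20.9  51.5  51.1  82.5  99.2 660.  415.6 467.2 -46.8   5.2]
tape  [ 434.7 -130.5   36.3   70.    84.5  110.1 1741.   399.5  470.6 -150.8
 -109.9]
tapet [ 440.  -131.6   34.8   45.1   84.   111.8 1135.   416.8  462.7 -150.5
 -113.2]
riser [ 469.6  -76.1  230.6  167.9   84.6   49.4 8902.   376.7  553.9 -189.9
   45.3]
mat   [4.608e+02 2.423e+02 1.171e+02 1.278e+02 4.200e+00 3.600e+00 3.837e+03
 3.992e+02 5.220e+02 1.757e+02 3.082e+02]
traym [ 4.360e+02 -3.241e+02  1.236e+02  1.321e+02  8.710e+01  2.600e+00
  5.152e+03  3.678e+02  5.037e+02 -3.879e+02 -2.606e+02]
rim   [ 437.  -320.3  115.4  128.5   86.7    9.7  798.   369.8  503.4 -380.6
 -260.6]
bolt  [ 592.9 -209.7   12.8   11.7   30.6   50.   107.   586.8  599.8 -215.9
 -203.2]
blue [382.1  70.8  29.6   5.1  85.8 163.6 189.  379.2 385.3  55.9  85.4]
top0 cx cy w h ang z n xmin xmax ymin ymax
cartL [520.8 -24. 
[... 202 characters left out ...]
 -43.6   6.4]
tape  [ 431.1 -129.7   36.5   65.9   84.2  110.7  365.   398.1  464.  -148.5
 -109. ]
tapet [ 437.8 -130.5   34.9   44.5   87.9  112.8  230.   415.8  460.6 -148.5
 -112.6]
riser [ 481.4  -53.   275.8  187.7   85.1   50.5 2490.   376.8  582.6 -188.8
   79.1]
mat   [ 466.1  244.   110.9  126.9    2.6    5.  1577.   413.4  522.5  178.9
  307.9]
traym [ 437.4 -323.   122.8  132.1   85.8    3.9 1824.   369.3  506.  -385.6
 -259.5]
rim   [ 435.4 -319.2  114.9  128.3   87.1   10.5  291.   369.8  501.4 -378.4
 -259.5]
bolt  [ 591.3 -208.9   11.6   10.1   70.8   50.1   27.   585.9  595.5 -215.7
 -203.2]
blue [ 315.5  167.1  251.1  149.4   85.9  172.4 7007.   232.8  397.7   36.8
  297.6]
```

>>> {"op": "servo_tool", "data": {
  "rows": [
    [4, -26, 0, 0, 0, 0.5],
    [3, -26, 0, 0, 0, 0],
    [0, 0, -35, 0, 0, 0],
    [0, 0, -35, 0, 0, 0],
    [0, 0, -30, 0, 0, 0]
  ],
  "fingers": 70
}}

```text
clock: 2.57
tool_pos: [0.4312, -0.1291, 0.1662]
orientation: [-180.0, -0.0, -5.5]
force: [-0.0, -0.1, -0.6]
opening: 0.0701
```

>>> {"op": "servo_tool", "data": {
  "rows": [
    [0, 0, -10, 0, 0, 0],
    [0, 0, 0, 0, 0, 0],
    [0, 0, 0, 0, 0, 0]
  ]
}}

```text
clock: 2.82
tool_pos: [0.4323, -0.1295, 0.1588]
orientation: [180.0, -0.0, -5.5]
force: [1.0, 0.5, 0.9]
opening: 0.07
```

```bash
python3 - <<'E'
from h import *
o=ctrl.get_obs(); print(o['joint_pos'],o['tool_pos'],o['orientation'])
snap('wrist','w2'); import an; an.an('w2','w')
E
```

```text
[ 8.51888252e+00  8.17529633e-01 -2.96291367e+01  4.41552811e-02
 -5.95472481e+01  7.59973735e+01] [ 0.43231882 -0.12945674  0.15880243] [ 1.79964536e+02 -1.51082090e-02 -5.46136220e+00]
w2 cx cy w h ang z n xmin xmax ymin ymax
cartL [ 521.9  -23.9  101.2   65.2   84.6   98.1 7969.   485.2  558.7  -76.6
   28.3]
cartR [ 511.2 -136.5  100.4   66.    83.9   98.  9869.   475.1  548.6 -188.7
  -84.2]
coup  [442.4 -22.3  51.1  47.1  55.5  99.1 998.  415.6 466.8 -46.3   4.7]
tape  [ 436.3 -131.4   35.5   66.9   84.7  110.8 3264.   401.6  470.8 -150.8
 -111.9]
tapet [ 439.7 -131.7   35.4   44.5   85.4  111.9 2339.   417.   462.6 -150.7
 -112.6]
riser [  469.7   -76.4   230.3   168.2    85.6    49.5 12318.    377.7   554.2
  -190.1    43.2]
mat   [4.634e+02 2.416e+02 1.122e+02 1.282e+02 3.900e+00 3.600e+00 3.697e+03
 4.037e+02 5.225e+02 1.759e+02 3.070e+02]
traym [ 4.351e+02 -3.245e+02  1.239e+02  1.328e+02  8.710e+01  2.600e+00
  8.431e+03  3.671e+02  5.037e+02 -3.874e+02 -2.603e+02]
rim   [ 436.5 -319.8  114.5  129.3   87.1    9.7 1369.   369.9  503.6 -379.3
 -260.3]
bolt  [ 592.6 -209.7   12.4   11.4   82.2   50.3  190.   586.9  598.8 -215.8
 -203.6]
blue [ 305.6  255.8   72.5  184.3   84.4  171.2 2027.   214.3  396.8  212.4
  295.4]
```

View pics/w2.png

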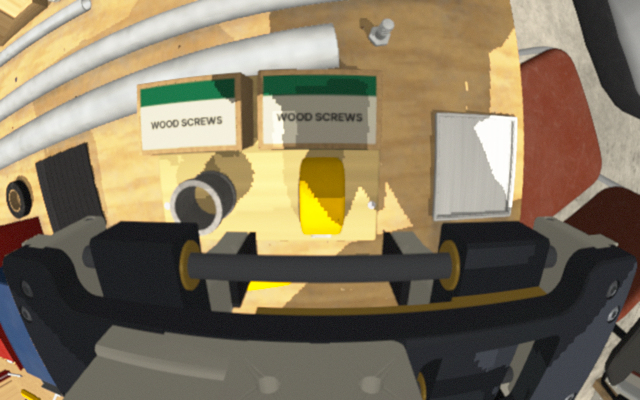

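>>> {"op": "servo_tool", "data": {
  "rows": [
    [0, -1.5, -25, 0, 0, 0],
    [0, 0, -25, 0, 0, 0],
    [0, 0, -25, 0, 0, 0],
    [0, 0, -13, 0, 0, 0],
    [0, 0, 0, 0, 0, 0]
  ]
}}

```text
clock: 3.28
tool_pos: [0.4312, -0.1313, 0.0692]
orientation: [180.0, 0.1, -5.5]
force: [-0.1, -0.5, -0.0]
opening: 0.0702
```

>>> {"op": "servo_tool", "data": {
  "rows": [
    [0, 0, 0, 0, 0, 0],
    [0, 0, 0, 0, 0, 0],
    [0, 0, 0, 0, 0, 0],
    [0, 0, 0, 0, 0, 0],
    [0, 0, 0, 0, 0, 0]
  ],
  "fingers": 25
}}

```text
clock: 3.7
tool_pos: [0.4322, -0.1315, 0.0708]
orientation: [-180.0, -0.1, -5.6]
force: [-0.7, 0.2, 0.2]
opening: 0.0422
```

>>> {"op": "servo_tool", "data": {
  "rows": [
    [0, 0, 0, 0, 0, 0],
    [0, 0, 0, 0, 0, 0],
    [0, 0, 0, 0, 0, 0],
    [0, 0, 0, 0, 0, 0]
  ]
}}

```text
clock: 4.03
tool_pos: [0.4319, -0.1316, 0.0704]
orientation: [-180.0, -0.0, -5.6]
force: [-1.0, 1.0, 5.8]
opening: 0.0354
```

>>> {"op": "servo_tool", "data": {
  "rows": [
    [0, 0, 0, 0, 0, 0],
    [0, 0, 20, 0, 0, 0],
    [0, 0, 40, 0, 0, 0],
    [0, 0, 40, 0, 0, 0],
    [0, 0, 40, 0, 0, 0]
  ]
}}

```text
clock: 4.45
tool_pos: [0.4304, -0.1316, 0.211]
orientation: [180.0, 0.1, -5.6]
force: [2.4, 1.3, -3.0]
opening: 0.0352
```

>>> {"op": "servo_tool", "data": {
  "rows": [
    [2, 20, 10, 0, 0, 1],
    [2, 36, 0, 0, 0, 1],
    [2, 38, 0, 0, 0, 1],
    [2, 38, 0, 0, 0, 1],
    [2, 38, 0, 0, 0, 1]
  ]
}}

```text
clock: 4.87
tool_pos: [0.4407, 0.0398, 0.2197]
orientation: [-180.0, 0.0, -0.6]
force: [2.0, -1.0, -2.2]
opening: 0.0357
```

>>> {"op": "servo_tool", "data": {
  "rows": [
    [2, 38, 0, 0, 0, 1],
    [2, 38, 0, 0, 0, 1],
    [2, 38, 0, 0, 0, 1],
    [2, 32, 0, 0, 0, 1],
    [2, 15, 0, 0, 0, 0]
  ]
}}

```text
clock: 5.28
tool_pos: [0.4511, 0.2026, 0.2192]
orientation: [180.0, 0.0, 3.6]
force: [0.6, -0.0, -2.4]
opening: 0.0358
```

>>> {"op": "servo_tool", "data": {
  "rows": [
    [0, 0, -20, 0, 0, 0],
    [0, 0, -30, 0, 0, 0],
    [0, 0, -30, 0, 0, 0],
    [0, 0, 0, 0, 0, 0],
    [0, 0, 0, 0, 0, 0]
  ]
}}

```text
clock: 5.7
tool_pos: [0.4506, 0.1982, 0.1389]
orientation: [179.8, 0.2, 3.4]
force: [-0.4, 0.4, -1.5]
opening: 0.0356
```

```bash
python3 - <<'E'
from h import *
o=ctrl.get_obs(); print(o['tool_pos'],o['orientation'],o['opening'],o['force'])
snap('wrist','w3'); import an; an.an('w3','w')
E
```

```text
[0.45063015 0.19818841 0.13886556] [179.81999623   0.1820385    3.41741271] 0.03559334843052119 [-0.37759117  0.38946729 -1.53018072]
w3 cx cy w h ang z n xmin xmax ymin ymax
cartL [ 522.3  -23.2  102.1   65.5   84.8   97.9 5055.   486.   558.9  -76.6
   29.4]
cartR [ 511.9 -135.6  102.6   65.2   84.4   97.8 2647.   475.7  548.9 -186.2
  -82.6]
coup  [451.5 -12.6  26.8  51.3  34.1  98.8 452.  426.1 467.  -40.8   6.3]Traceback (most recent call last):
  File "<stdin>", line 3, in <module>
  File "an.py", line 9, in an
    print('tape ',rect(P,box(P,370,480,-190,-70,60,125)&yel))
                  ~~~~^^^^^^^^^^^^^^^^^^^^^^^^^^^^^^^^^^^^^^
  File "h.py", line 22, in rect
    n,l,s,_=cv2.connectedComponentsWithStats(m); i=1+np.argmax(s[1:,4]); q=P[l==i]
                                                     ~~~~~~~~~^^^^^^^^^
    return _wrapfunc(a, 'argmax', axis=axis, out=out, **kwds)
    return bound(*args, **kwds)
ValueError: attempt to get argmax of an empty sequence
```

View pics/w3.png

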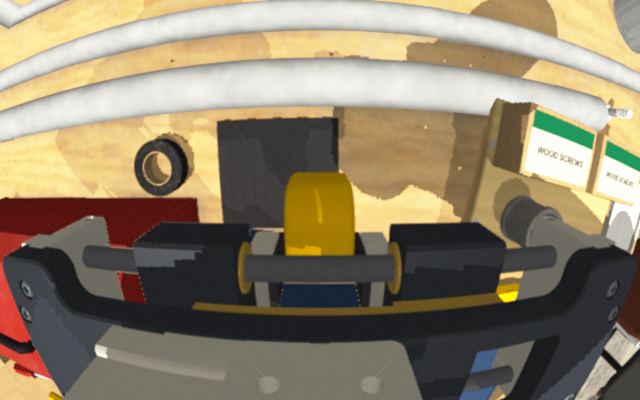

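```bash
python3 - <<'E'
from h import *
f=np.load('pics/w3.npz'); P=fcloud(f['d'],f); dark=f['im'].max(-1)<70
m=box(P,380,540,150,330,-5,12)&dark
for v in (130,160,190,215):
    q=P[v][m[v]]; print(v,np.round(q[0],1),np.round(q[-1],1))
for u in (235,280,330):
    q=P[:,u][m[:,u]]; print(u,np.round(q[0],1),np.round(q[-1],1))
b=box(P,200,420,0,320,160,190); q=P[b]; print(len(q), q[:,0].max(), q[:,:2][np.argsort(-q[:,0])[:5]])
E
```

```text
130 [506.6 309.    5. ] [511.5 183.3   2.2]
160 [474.  307.    2.6] [480.1 181.2   2.9]
190 [440.6 305.    2.3] [444.6 236.5   3.4]
215 [412.2 301.8   3.2] [416.3 236.9   2.6]
235 [516.4 290.5   4.3] [405.1 289.9   4.3]
280 [520.8 243.1   1.5] [403.6 238.7   3.3]
330 [523.4 191.4   3.2] [469.1 187.9   3.4]
699 372.396223559515 [[372.39622356  60.34934475]
 [372.02038606  63.17161756]
 [371.7526919   63.7796029 ]
 [371.60484554  70.1661649 ]
 [371.58875482  61.90102707]]
```

>>> {"op": "servo_tool", "data": {
  "rows": [
    [0, 2.5, -25, 0, 0, 0.5],
    [0, 0, -30, 0, 0, 0],
    [0, 0, -30, 0, 0, 0],
    [0, 0, -20, 0, 0, 0],
    [0, 0, -6, 0, 0, 0]
  ]
}}

```text
clock: 6.17
tool_pos: [0.4514, 0.2015, 0.028]
orientation: [179.9, 0.1, 3.9]
force: [-1.4, -1.2, -2.7]
opening: 0.0353
```

>>> {"op": "servo_tool", "data": {
  "rows": [
    [0, 0, -2, 0, 0, 0],
    [0, 0, 0, 0, 0, 0],
    [0, 0, 0, 0, 0, 0]
  ]
}}

```text
clock: 6.42
tool_pos: [0.4529, 0.203, 0.0288]
orientation: [-179.9, -0.2, 3.9]
force: [-1.4, -0.0, -2.9]
opening: 0.0355
```

>>> {"op": "servo_tool", "data": {
  "rows": [
    [0, 0, -1, 0, 0, 0],
    [0, 0, -1, 0, 0, 0],
    [0, 0, 0, 0, 0, 0],
    [0, 0, 0, 0, 0, 0]
  ]
}}

```text
clock: 6.75
tool_pos: [0.4517, 0.2021, 0.0253]
orientation: [-180.0, -0.0, 3.9]
force: [-0.7, 0.1, -3.2]
opening: 0.0357
```

>>> {"op": "servo_tool", "data": {
  "rows": [
    [0, 0, -1, 0, 0, 0],
    [0, 0, 0, 0, 0, 0],
    [0, 0, 0, 0, 0, 0]
  ]
}}

```text
clock: 7.0
tool_pos: [0.4518, 0.2021, 0.0244]
orientation: [-180.0, -0.0, 3.9]
force: [-2.5, -0.5, 5.8]
opening: 0.0356
```

>>> {"op": "servo_tool", "data": {
  "rows": [
    [0, 0, 0, 0, 0, 0],
    [0, 0, 0, 0, 0, 0],
    [0, 0, 0, 0, 0, 0],
    [0, 0, 0, 0, 0, 0]
  ],
  "fingers": 54
}}

```text
clock: 7.33
tool_pos: [0.4516, 0.202, 0.0238]
orientation: [-180.0, -0.0, 3.9]
force: [-0.2, 1.0, -0.2]
opening: 0.0525
```

>>> {"op": "servo_tool", "data": {
  "rows": [
    [0, 0, 20, 0, 0, 0],
    [0, 0, 40, 0, 0, 0],
    [0, 0, 40, 0, 0, 0],
    [0, 0, 40, 0, 0, 0],
    [0, 0, 40, 0, 0, 0]
  ]
}}

```text
clock: 7.75
tool_pos: [0.4512, 0.2016, 0.2059]
orientation: [180.0, -0.0, 3.9]
force: [0.9, 1.4, -0.1]
opening: 0.0542
```

>>> {"op": "servo_tool", "data": {
  "rows": [
    [-1, -38, 0, 0, 0, -1],
    [-1, -38, 0, 0, 0, -1],
    [-1, -38, 0, 0, 0, -1],
    [-1, -38, 0, 0, 0, -1],
    [-1, -38, 0, 0, 0, -1]
  ],
  "fingers": 72
}}

```text
clock: 8.17
tool_pos: [0.446, 0.0104, 0.2041]
orientation: [-180.0, -0.0, -1.1]
force: [1.9, 0.6, -0.8]
opening: 0.0715
```

>>> {"op": "servo_tool", "data": {
  "rows": [
    [-2, -33, 0, 0, 0, -1],
    [-1, 0, -30, 0, 0, -1],
    [0, 0, -30, 0, 0, -1],
    [0, 0, 0, 0, 0, -1],
    [0, 0, 0, 0, 0, 0]
  ]
}}

```text
clock: 8.58
tool_pos: [0.4427, -0.0217, 0.1434]
orientation: [179.9, 0.2, -5.1]
force: [-0.2, 0.7, 0.7]
opening: 0.0722
```

```bash
python3 - <<'E'
from h import *
o=ctrl.get_obs(); print(o['tool_pos'],o['orientation'],o['opening'],o['force'])
im,d,c=snap('wrist','w4'); P=fcloud(d,c)
m=box(P,390,475,-70,30,92,108); print(rect(P,m,0)); q=P[m][:,:2].astype(np.float32); print(cv2.minEnclosingCircle(q))
E
```

```text
[ 0.44266354 -0.02168334  0.14340503] [ 1.79899346e+02  1.56154963e-01 -5.13590669e+00] 0.07217863598191049 [-0.21536     0.68919315  0.731518  ]
[ 441.4  -20.3   50.3   51.    84.9   99.3 1511.   415.4  467.1  -45.7
    5.2]
((441.0467529296875, -20.501808166503906), 26.26313018798828)
```

View pics/w4.png

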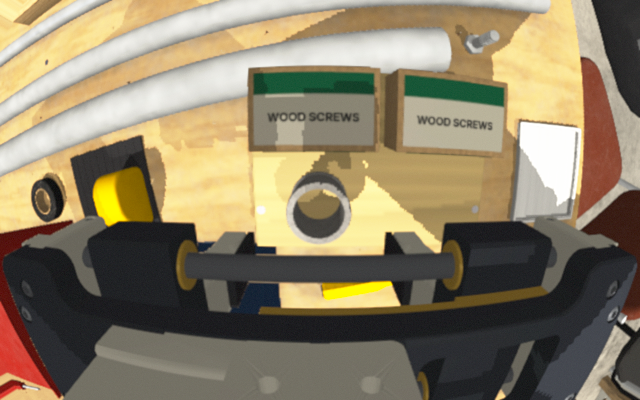

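>>> {"op": "servo_tool", "data": {
  "rows": [
    [-1.5, 1.2, -25, 0, 0, 0],
    [0, 0, -25, 0, 0, 0],
    [0, 0, -25, 0, 0, 0],
    [0, 0, -11, 0, 0, 0],
    [0, 0, 0, 0, 0, 0]
  ]
}}

```text
clock: 9.05
tool_pos: [0.4419, -0.0194, 0.0573]
orientation: [179.9, 0.1, -5.0]
force: [-0.1, -0.0, -0.1]
opening: 0.0722
```

>>> {"op": "servo_tool", "data": {
  "rows": [
    [0, 0, 0, 0, 0, 0],
    [0, 0, 0, 0, 0, 0],
    [0, 0, 0, 0, 0, 0],
    [0, 0, 0, 0, 0, 0],
    [0, 0, 0, 0, 0, 0]
  ],
  "fingers": 40
}}

```text
clock: 9.47
tool_pos: [0.443, -0.0196, 0.0592]
orientation: [-180.0, -0.1, -5.0]
force: [-2.1, 0.7, 7.4]
opening: 0.0489
```

>>> {"op": "servo_tool", "data": {
  "rows": [
    [0, 0, 0, 0, 0, 0],
    [0, 0, 0, 0, 0, 0]
  ]
}}

```text
clock: 9.63
tool_pos: [0.443, -0.0196, 0.0592]
orientation: [-180.0, -0.1, -5.0]
force: [-1.9, 0.7, 6.1]
opening: 0.0492
```

>>> {"op": "servo_tool", "data": {
  "rows": [
    [0, 0, 20, 0, 0, 0],
    [0, 0, 40, 0, 0, 0],
    [0, 0, 40, 0, 0, 0],
    [0, 0, 35, 0, 0, 0],
    [5, 20, 0, 0, 0, 1]
  ]
}}

```text
clock: 10.05
tool_pos: [0.4502, -0.0005, 0.2006]
orientation: [-179.8, -0.6, -4.1]
force: [2.0, 0.8, -0.0]
opening: 0.0492
```

>>> {"op": "servo_tool", "data": {
  "rows": [
    [5, 37, 0, 0, 0, 1],
    [5, 37, 0, 0, 0, 1],
    [5, 37, 0, 0, 0, 1],
    [5, 37, 0, 0, 0, 1],
    [5, 37, 0, 0, 0, 1]
  ]
}}

```text
clock: 10.47
tool_pos: [0.4718, 0.1869, 0.1935]
orientation: [-180.0, -0.0, 1.0]
force: [1.3, -0.7, -0.9]
opening: 0.049
```

>>> {"op": "servo_tool", "data": {
  "rows": [
    [5, 37, 0, 0, 0, 1],
    [5, 37, 0, 0, 0, 1],
    [5, 18, 0, 0, 0, 1],
    [0, 0, -20, 0, 0, 1],
    [0, 0, 0, 0, 0, 0]
  ]
}}

```text
clock: 10.88
tool_pos: [0.4853, 0.2773, 0.1697]
orientation: [179.9, 0.2, 5.0]
force: [-0.8, -1.1, -2.4]
opening: 0.0492
```

>>> {"op": "servo_tool", "data": {
  "rows": [
    [0, 0, -30, 0, 0, 0],
    [0, 0, -30, 0, 0, 0],
    [0, 0, 0, 0, 0, 0],
    [0, 0, 0, 0, 0, 0]
  ]
}}

```text
clock: 11.22
tool_pos: [0.4864, 0.2757, 0.1127]
orientation: [179.9, 0.1, 4.9]
force: [0.4, 0.6, 0.1]
opening: 0.0489
```

```bash
python3 - <<'E'
from h import *
o=ctrl.get_obs(); print(o['tool_pos'],o['orientation'],o['opening'],o['force'])
im,d,c=snap('wrist','w5'); P=fcloud(d,c)
h=cv2.cvtColor(im,cv2.COLOR_RGB2HSV); yel=(h[...,0]>18)&(h[...,0]<32)&(h[...,1]>200)
print(rect(P,box(P,390,510,150,330,40,90)&yel)) 
E
```

```text
[0.48637595 0.2756866  0.11272291] [1.79857814e+02 1.27163239e-01 4.88577299e+00] 0.04891697698215845 [0.40610833 0.61361222 0.12915053]
[ 476.1  205.2   27.1   34.7    3.7   58.4 1063.   462.8  490.4  188.4
  222.9]
```

View pics/w5.png

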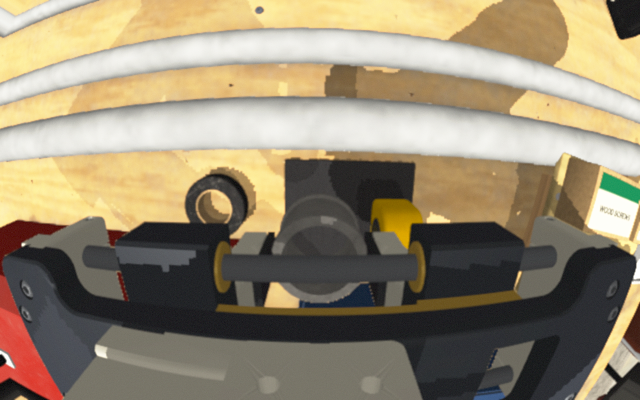

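>>> {"op": "servo_tool", "data": {
  "rows": [
    [0.5, 2, -30, 0, 0, -1],
    [0, 0, -30, 0, 0, 0],
    [0, 0, -25, 0, 0, 0],
    [0, 0, -10, 0, 0, 0],
    [0, 0, 0, 0, 0, 0]
  ]
}}

```text
clock: 11.68
tool_pos: [0.4874, 0.2786, 0.0175]
orientation: [179.9, 0.1, 3.9]
force: [-0.2, -0.4, 0.2]
opening: 0.0492
```

>>> {"op": "servo_tool", "data": {
  "rows": [
    [0, 0, -1.5, 0, 0, 0],
    [0, 0, 0, 0, 0, 0],
    [0, 0, 0, 0, 0, 0]
  ]
}}

```text
clock: 11.93
tool_pos: [0.4886, 0.2802, 0.0183]
orientation: [-179.9, -0.1, 3.9]
force: [-0.3, 0.2, -1.7]
opening: 0.0489
```

>>> {"op": "servo_tool", "data": {
  "rows": [
    [0, -1, -1.5, 0, 0, 0],
    [0, 0, 0, 0, 0, 0],
    [0, 0, 0, 0, 0, 0]
  ]
}}

```text
clock: 12.18
tool_pos: [0.4877, 0.2782, 0.0154]
orientation: [-180.0, -0.0, 3.9]
force: [-0.3, 0.2, -1.6]
opening: 0.049
```

>>> {"op": "servo_tool", "data": {
  "rows": [
    [0, 0, -1, 0, 0, 0],
    [0, 0, 0, 0, 0, 0],
    [0, 0, 0, 0, 0, 0]
  ]
}}

```text
clock: 12.43
tool_pos: [0.4875, 0.2781, 0.0138]
orientation: [180.0, 0.0, 3.9]
force: [0.6, 0.3, -2.3]
opening: 0.0488
```

>>> {"op": "servo_tool", "data": {
  "rows": [
    [0, 0, -1, 0, 0, 0],
    [0, 0, 0, 0, 0, 0],
    [0, 0, 0, 0, 0, 0]
  ]
}}

```text
clock: 12.68
tool_pos: [0.4876, 0.2783, 0.0132]
orientation: [-180.0, -0.0, 3.9]
force: [-1.2, -0.4, 4.2]
opening: 0.049
```

>>> {"op": "servo_tool", "data": {
  "rows": [
    [0, 0, -1, 0, 0, 0],
    [0, 0, 0, 0, 0, 0],
    [0, 0, 0, 0, 0, 0]
  ]
}}

```text
clock: 12.93
tool_pos: [0.4877, 0.2783, 0.0131]
orientation: [-180.0, -0.0, 4.0]
force: [-5.4, -2.2, 14.6]
opening: 0.0492
```

>>> {"op": "servo_tool", "data": {
  "rows": [
    [0, 0, 1, 0, 0, 0],
    [0, 0, 0, 0, 0, 0],
    [0, 0, 0, 0, 0, 0]
  ],
  "fingers": 58
}}

```text
clock: 13.18
tool_pos: [0.4876, 0.2782, 0.0128]
orientation: [-180.0, -0.0, 3.9]
force: [-0.4, -0.3, 0.1]
opening: 0.0572
```

>>> {"op": "servo_tool", "data": {
  "rows": [
    [0, 0, 20, 0, 0, 0],
    [0, 0, 40, 0, 0, 0],
    [0, 0, 40, 0, 0, 0],
    [0, 0, 40, 0, 0, 0],
    [0, 0, 30, 0, 0, 0]
  ]
}}

```text
clock: 13.6
tool_pos: [0.4882, 0.2785, 0.1862]
orientation: [-179.9, -0.1, 3.9]
force: [1.7, 0.5, 0.4]
opening: 0.0583
```

>>> {"op": "servo_tool", "data": {
  "rows": [
    [2, -21, 0, 0, 0, -7.1],
    [2, -21, 0, 0, 0, -7.1],
    [2, -21, 0, 0, 0, -7.1],
    [2, -21, 0, 0, 0, -7.1],
    [2, -21, 0, 0, 0, -7.1]
  ],
  "fingers": 87
}}

```text
clock: 14.02
tool_pos: [0.4974, 0.1722, 0.1826]
orientation: [180.0, 0.0, -31.9]
force: [0.4, 0.3, -0.3]
opening: 0.0842
```

>>> {"op": "servo_tool", "data": {
  "rows": [
    [2, -21, 0, 0, 0, -7.1],
    [2, -21, 0, 0, 0, -7.1],
    [2, -21, 0, 0, 0, -7.1],
    [2, -21, 0, 0, 0, -7.1],
    [2, -21, 0, 0, 0, -7.1]
  ]
}}

```text
clock: 14.43
tool_pos: [0.5075, 0.0671, 0.1826]
orientation: [180.0, 0.0, -67.4]
force: [-0.3, -0.8, 0.0]
opening: 0.0869
```

>>> {"op": "servo_tool", "data": {
  "rows": [
    [2, -22, 0, 0, 0, -7.1],
    [3, -22, 0, 0, 0, -7.1],
    [3, -22, 0, 0, 0, -7.1],
    [3, -22, 0, 0, 0, -7.1],
    [0, 0, 0, 0, 0, 0]
  ]
}}

```text
clock: 14.85
tool_pos: [0.5184, -0.0226, 0.1824]
orientation: [180.0, -0.0, -96.0]
force: [-0.4, 0.2, 0.2]
opening: 0.0869
```

```bash
python3 - <<'E'
from h import *
o=ctrl.get_obs(); print(o['tool_pos'],o['orientation'],o['opening'],o['force'],o['joint_pos'])
im,d,c=snap('wrist','w6'); P=fcloud(d,c)
print(rect(P,box(P,460,580,-78,40,90,110)));print(rect(P,box(P,460,580,-200,-80,90,110)))
E
```

```text
[ 0.51843571 -0.02255951  0.18238575] [ 1.79953432e+02 -3.94299103e-02 -9.60235966e+01] 0.08688323729205384 [-0.37214976  0.20632617  0.24781584] [ 1.92132330e+01  6.48485223e+00 -2.01007849e+01  1.76722217e-02
 -6.34732983e+01 -2.52447464e+01]
[ 521.7  -24.1  100.7   66.    84.2   98.  7593.   485.5  559.3  -76.1
   28.7]
[ 511.1 -136.4  100.3   66.2   84.2   98.  8171.   474.9  548.6 -188.8
  -84. ]
```

View pics/w6.png

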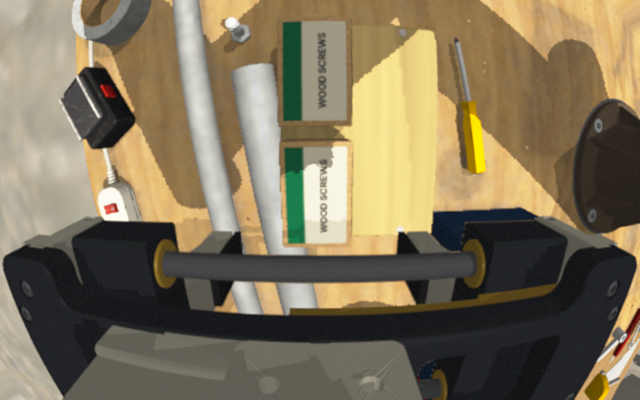

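>>> {"op": "servo_tool", "data": {
  "rows": [
    [3.5, -1.5, -30, 0, 0, 0.3],
    [0, 0, -30, 0, 0, 0],
    [0, 0, -30, 0, 0, 0],
    [0, 0, -20, 0, 0, 0],
    [0, 0, -6, 0, 0, 0]
  ]
}}

```text
clock: 15.32
tool_pos: [0.5196, -0.0214, 0.0634]
orientation: [179.7, -0.1, -95.1]
force: [-0.8, -0.6, 0.8]
opening: 0.0872
```

>>> {"op": "servo_tool", "data": {
  "rows": [
    [0, 0, 0, 0, 0, 0],
    [0, 0, 0, 0, 0, 0],
    [0, 0, 0, 0, 0, 0],
    [0, 0, 0, 0, 0, 0],
    [0, 0, 0, 0, 0, 0]
  ],
  "fingers": 55
}}

```text
clock: 15.73
tool_pos: [0.5224, -0.021, 0.0682]
orientation: [-179.9, 0.0, -95.2]
force: [-2.3, 2.3, 5.5]
opening: 0.0631
```

>>> {"op": "servo_tool", "data": {
  "rows": [
    [0, 0, 0, 0, 0, 0],
    [0, 0, 0, 0, 0, 0],
    [0, 0, 0, 0, 0, 0]
  ]
}}

```text
clock: 15.98
tool_pos: [0.5225, -0.021, 0.0682]
orientation: [-179.9, 0.0, -95.2]
force: [-3.9, 2.8, 6.2]
opening: 0.0627
```

>>> {"op": "servo_tool", "data": {
  "rows": [
    [0, 0, 10, 0, 0, 0],
    [0, 0, 25, 0, 0, 0],
    [0, 0, 10, 0, 0, 0],
    [0, 0, 0, 0, 0, 0],
    [0, 0, 0, 0, 0, 0]
  ]
}}

```text
clock: 16.4
tool_pos: [0.5229, -0.0211, 0.1131]
orientation: [-179.8, 0.1, -95.2]
force: [-0.6, 0.7, -0.8]
opening: 0.0551
```

>>> {"op": "servo_tool", "data": {
  "rows": [
    [0, 0, 0, 0, 0, 0],
    [0, 0, 0, 0, 0, 0]
  ]
}}

```text
clock: 16.57
tool_pos: [0.5216, -0.0215, 0.1113]
orientation: [180.0, -0.0, -95.2]
force: [-0.9, -0.6, -0.1]
opening: 0.0549
```

>>> {"op": "servo_tool", "data": {
  "rows": [
    [0, 0, 0, 0, 0, 0],
    [0, 0, 0, 0, 0, 0]
  ]
}}

```text
clock: 16.73
tool_pos: [0.5217, -0.0215, 0.1113]
orientation: [179.9, -0.0, -95.2]
force: [-0.5, 1.1, -0.2]
opening: 0.0553
```

```bash
python3 - <<'E'
from h import *
o=ctrl.get_obs(); print(o['tool_pos'],o['orientation'],o['opening'],o['force'],o['joint_pos'])
im,d,c=snap('wrist','w7'); P=fcloud(d,c)
print(rect(P,box(P,460,580,-78,40,85,115)));print(rect(P,box(P,460,580,-200,-80,90,110)))
E
```

```text
[ 0.52169804 -0.02147326  0.11127332] [ 1.79941670e+02 -2.25523002e-02 -9.51729773e+01] 0.05531045446327829 [-0.51644481  1.05205768 -0.16481853] [ 1.91913975e+01  1.06076941e+01 -2.53306044e+01 -4.34379679e-03
 -5.41241408e+01 -2.43618388e+01]
[ 5.1320e+02 -3.5500e+01  7.7200e+01  6.6600e+01  8.6600e+01  9.8100e+01
  1.0432e+04  4.7880e+02  5.4810e+02 -7.5900e+01  4.3000e+00]
[  512.   -130.1    87.1    66.3    84.4    98.  12587.    475.    548.8
  -175.5   -84.5]
```

View pics/w7.png

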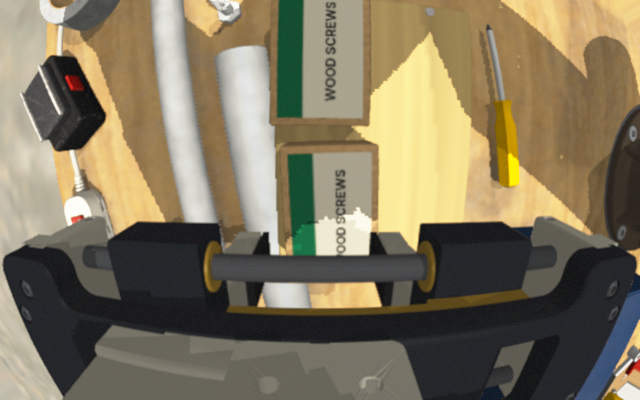

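>>> {"op": "servo_tool", "data": {
  "rows": [
    [-8, 2, 35, 0, 0, 0],
    [0, 0, 35, 0, 0, 0],
    [0, 0, 0, 0, 0, 0],
    [0, 0, 0, 0, 0, 0],
    [0, 0, 0, 0, 0, 0]
  ],
  "fingers": 87
}}

```text
clock: 17.2
tool_pos: [0.5138, -0.0192, 0.1816]
orientation: [180.0, 0.0, -95.2]
force: [-0.2, 0.0, -1.4]
opening: 0.0827
```

```bash
python3 - <<'E'
from h import *
o=ctrl.get_obs(); print(o['tool_pos'],o['orientation'],o['opening'],o['force'])
im,d,c=snap('wrist','w8'); P=fcloud(d,c)
print(rect(P,box(P,460,580,-78,40,85,115)));print(rect(P,box(P,460,580,-200,-80,90,110)))
m=box(P,460,580,-78,40,85,115); q=P[m]; A=np.c_[q[:,:2]-[515,-25],np.ones(len(q))]; print(np.linalg.lstsq(A,q[:,2],rcond=None)[0])
E
```

```text
[ 0.51377198 -0.01923837  0.18161142] [ 1.79992587e+02  2.21910372e-02 -9.51737227e+01] 0.08271810150927475 [-0.20474924  0.00597363 -1.44961946]
[ 514.1  -23.9  100.1   66.5   86.4   98.  7757.   478.7  549.6  -75.7
   27.8]
[ 511.5 -136.3  100.2   66.1   84.6   98.  8124.   474.8  548.  -188.7
  -84.5]
[4.35414499e-03 2.33489165e-03 9.79309065e+01]
```

>>> {"op": "servo_tool", "data": {
  "rows": [
    [0.3, -4.5, -30, 0, 0, 1.6],
    [0, 0, -30, 0, 0, 0],
    [0, 0, -30, 0, 0, 0],
    [0, 0, -20, 0, 0, 0],
    [0, 0, -9.5, 0, 0, 0]
  ]
}}

```text
clock: 17.67
tool_pos: [0.5115, -0.0246, 0.0584]
orientation: [179.6, -0.1, -93.6]
force: [-1.3, -0.6, -0.9]
opening: 0.087
```

>>> {"op": "servo_tool", "data": {
  "rows": [
    [0, 0, 0, 0, 0, 0],
    [0, 0, 0, 0, 0, 0]
  ]
}}

```text
clock: 17.83
tool_pos: [0.5142, -0.0241, 0.0621]
orientation: [179.9, -0.1, -93.6]
force: [-0.1, 0.9, 0.7]
opening: 0.0871
```

>>> {"op": "servo_tool", "data": {
  "rows": [
    [0, 0, 0, 0, 0, 0],
    [0, 0, 0, 0, 0, 0],
    [0, 0, 0, 0, 0, 0],
    [0, 0, 0, 0, 0, 0],
    [0, 0, 0, 0, 0, 0]
  ],
  "fingers": 20
}}

```text
clock: 18.25
tool_pos: [0.5143, -0.0238, 0.0632]
orientation: [-180.0, 0.0, -93.6]
force: [-3.3, 1.9, 6.6]
opening: 0.0646
```

>>> {"op": "servo_tool", "data": {
  "rows": [
    [0, 0, 0, 0, 0, 0],
    [0, 0, 0, 0, 0, 0]
  ]
}}

```text
clock: 18.42
tool_pos: [0.5143, -0.0238, 0.0632]
orientation: [-180.0, 0.0, -93.6]
force: [-3.3, 1.2, 6.2]
opening: 0.0644
```

>>> {"op": "servo_tool", "data": {
  "rows": [
    [0, 0, 4, 0, 0, 0],
    [0, 0, 8, 0, 0, 0],
    [0, 0, 0, 0, 0, 0]
  ]
}}

```text
clock: 18.67
tool_pos: [0.5148, -0.0238, 0.0755]
orientation: [-179.9, 0.0, -93.6]
force: [-0.4, -0.0, -4.6]
opening: 0.0645
```

>>> {"op": "servo_tool", "data": {
  "rows": [
    [0, 0, 10, 0, 0, 0],
    [0, 0, 15, 0, 0, 0],
    [0, 0, 5, 0, 0, 0],
    [0, 0, 0, 0, 0, 0],
    [0, 0, 0, 0, 0, 0]
  ]
}}

```text
clock: 19.08
tool_pos: [0.5143, -0.0237, 0.1044]
orientation: [-180.0, 0.0, -93.6]
force: [0.2, -0.6, -6.3]
opening: 0.0642
```

>>> {"op": "servo_tool", "data": {
  "rows": [
    [0, 0, 0, 0, 0, 0],
    [0, 0, 0, 0, 0, 0]
  ]
}}

```text
clock: 19.25
tool_pos: [0.5138, -0.024, 0.1036]
orientation: [179.9, -0.0, -93.6]
force: [-0.1, 0.0, -5.6]
opening: 0.0645
```

>>> {"op": "servo_tool", "data": {
  "rows": [
    [0, 0, 0, 0, 0, 0],
    [0, 0, 0, 0, 0, 0]
  ]
}}

```text
clock: 19.42
tool_pos: [0.5141, -0.0239, 0.1039]
orientation: [180.0, -0.0, -93.6]
force: [-0.8, -0.8, -5.2]
opening: 0.0643
```

>>> {"op": "servo_tool", "data": {
  "rows": [
    [0, 0, 20, 0, 0, 0],
    [0, 0, 30, 0, 0, 0],
    [0, 0, 20, 0, 0, 0],
    [-6, -23, 0, 0, 0, 7],
    [-6, -23, 0, 0, 0, 7]
  ]
}}

```text
clock: 19.83
tool_pos: [0.5034, -0.0695, 0.1758]
orientation: [-179.8, 0.0, -79.2]
force: [-0.7, -0.3, -6.3]
opening: 0.0643
```

>>> {"op": "servo_tool", "data": {
  "rows": [
    [-6, -23, 0, 0, 0, 7],
    [-6, -23, 0, 0, 0, 7],
    [-6, -23, 0, 0, 0, 7],
    [-6, -23, 0, 0, 0, 7],
    [-6, -23, 0, 0, 0, 7]
  ]
}}

```text
clock: 20.25
tool_pos: [0.4717, -0.1859, 0.1742]
orientation: [180.0, 0.0, -44.2]
force: [0.6, 0.3, -5.5]
opening: 0.0641
```

>>> {"op": "servo_tool", "data": {
  "rows": [
    [-6, -23, 0, 0, 0, 7],
    [-6, -23, 0, 0, 0, 7],
    [-6, -23, 0, 0, 0, 7],
    [-6, -23, 0, 0, 0, 7],
    [-6, -23, 0, 0, 0, 7]
  ]
}}

```text
clock: 20.67
tool_pos: [0.4417, -0.3009, 0.1741]
orientation: [-180.0, 0.0, -9.2]
force: [0.0, -0.7, -4.7]
opening: 0.0643
```

>>> {"op": "servo_tool", "data": {
  "rows": [
    [-5, -20, 0, 0, 0, 6.6],
    [0, 0, -30, 0, 0, 0],
    [0, 0, -30, 0, 0, 0],
    [0, 0, 0, 0, 0, 0],
    [0, 0, 0, 0, 0, 0]
  ]
}}

```text
clock: 21.08
tool_pos: [0.4358, -0.3196, 0.1132]
orientation: [-180.0, 0.3, -3.0]
force: [0.9, -0.4, -5.0]
opening: 0.0644
```

```bash
python3 - <<'E'
from h import *
o=ctrl.get_obs(); print(o['tool_pos'],o['orientation'],o['opening'],o['force'])
im,d,c=snap('wrist','w9'); P=fcloud(d,c)
print('rim',rect(P,box(P,340,540,-420,-230,7.5,20),0))
print('carton',rect(P,box(P,340,540,-420,-230,130,155)), rect(P,box(P,340,540,-420,-230,90,160)))
E
```

```text
[ 0.43581714 -0.31959322  0.11316797] [-179.95038671    0.25928146   -2.98349104] 0.06442384658725213 [ 0.89492663 -0.43302221 -4.95923173]
rim [ 487.  -323.8  114.3   28.5   85.6    9.7  881.   468.5  503.6 -380.4
 -266. ]
carton [  461.6  -320.4    96.1    52.2    87.    147.9 12808.    433.9   489.
  -367.7  -271.7] [  461.6  -320.5    96.3    52.2    87.    147.9 13654.    433.9   489.
  -367.9  -271.7]
```

View pics/w9.png

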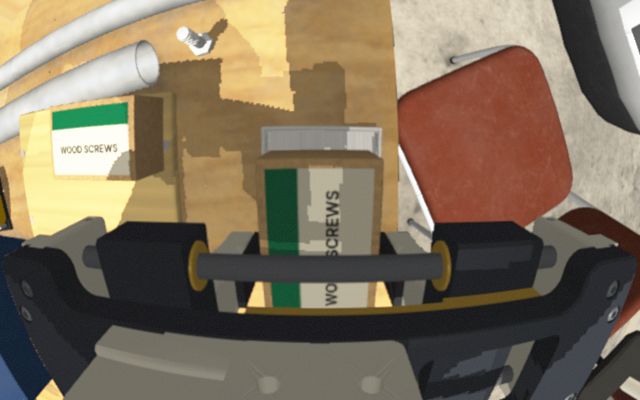

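>>> {"op": "servo_tool", "data": {
  "rows": [
    [1, -1, -30, 0, 0, -0.5],
    [0, 0, -30, 0, 0, 0],
    [0, 0, -20, 0, 0, 0],
    [0, 0, -10, 0, 0, 0],
    [0, 0, -3, 0, 0, 0]
  ]
}}

```text
clock: 21.55
tool_pos: [0.4388, -0.3208, 0.0213]
orientation: [180.0, 0.0, -3.4]
force: [0.8, -0.7, -4.4]
opening: 0.0646
```

>>> {"op": "servo_tool", "data": {
  "rows": [
    [0, 0, -1, 0, 0, 0],
    [0, 0, 0, 0, 0, 0],
    [0, 0, 0, 0, 0, 0]
  ]
}}

```text
clock: 21.8
tool_pos: [0.4398, -0.3213, 0.0221]
orientation: [179.9, -0.2, -3.4]
force: [0.5, -0.3, -5.6]
opening: 0.0647
```

>>> {"op": "servo_tool", "data": {
  "rows": [
    [0, 0, -1, 0, 0, 0],
    [0, 0, 0, 0, 0, 0],
    [0, 0, 0, 0, 0, 0]
  ]
}}

```text
clock: 22.05
tool_pos: [0.4386, -0.321, 0.0199]
orientation: [180.0, -0.0, -3.5]
force: [0.9, -1.0, -6.6]
opening: 0.0642
```

>>> {"op": "servo_tool", "data": {
  "rows": [
    [-1, 0, -1, 0, 0, 0],
    [0, 0, -1, 0, 0, 0],
    [0, 0, 0, 0, 0, 0],
    [0, 0, 0, 0, 0, 0]
  ]
}}

```text
clock: 22.38
tool_pos: [0.4372, -0.3209, 0.0172]
orientation: [-180.0, 0.0, -3.5]
force: [-0.7, 0.7, -5.3]
opening: 0.0643
```

>>> {"op": "servo_tool", "data": {
  "rows": [
    [0, 0, -1, 0, 0, 0],
    [0, 0, 0, 0, 0, 0],
    [0, 0, 0, 0, 0, 0]
  ]
}}

```text
clock: 22.63
tool_pos: [0.4373, -0.3209, 0.0163]
orientation: [-180.0, 0.0, -3.5]
force: [-0.6, 0.4, -5.0]
opening: 0.0647
```

>>> {"op": "servo_tool", "data": {
  "rows": [
    [0, 0, -0.7, 0, 0, 0],
    [0, 0, 0, 0, 0, 0],
    [0, 0, 0, 0, 0, 0]
  ]
}}

```text
clock: 22.88
tool_pos: [0.4374, -0.3209, 0.0162]
orientation: [180.0, -0.0, -3.5]
force: [-3.0, 3.2, 4.3]
opening: 0.0646
```

>>> {"op": "servo_tool", "data": {
  "rows": [
    [0, 0, 0, 0, 0, 0],
    [0, 0, 0, 0, 0, 0],
    [0, 0, 0, 0, 0, 0],
    [0, 0, 0, 0, 0, 0]
  ],
  "fingers": 78
}}

```text
clock: 23.22
tool_pos: [0.4377, -0.3211, 0.0158]
orientation: [180.0, -0.0, -3.5]
force: [0.2, 0.5, -0.2]
opening: 0.0775
```

>>> {"op": "servo_tool", "data": {
  "rows": [
    [0, 0, 15, 0, 0, 0],
    [0, 0, 40, 0, 0, 0],
    [0, 0, 40, 0, 0, 0],
    [0, 0, 40, 0, 0, 0],
    [0, 0, 40, 0, 0, 0]
  ]
}}

```text
clock: 23.63
tool_pos: [0.4371, -0.3209, 0.1927]
orientation: [180.0, -0.0, -3.5]
force: [1.5, 0.5, -0.5]
opening: 0.0779
```

>>> {"op": "servo_tool", "data": {
  "rows": [
    [-20, 35, 0, 0, 0, 0],
    [-10, 38, 0, 0, 0, 0],
    [0, 40, 0, 0, 0, 0],
    [0, 0, 0, 0, 0, 0],
    [0, 0, 0, 0, 0, 0]
  ]
}}

```text
clock: 24.05
tool_pos: [0.4078, -0.2062, 0.1915]
orientation: [-180.0, -0.1, -3.2]
force: [0.0, -0.8, -0.2]
opening: 0.0777
```

```bash
python3 - <<'E'
from h import *
o=ctrl.get_obs(); print(o['tool_pos'],o['orientation'],o['opening'],o['force'])
im,d,c=snap('wrist','w10'); P=fcloud(d,c)
print('rim',rect(P,box(P,340,540,-420,-230,7.5,20),0))
print('carton',rect(P,box(P,340,540,-420,-230,43,60)))
print('cartR',rect(P,box(P,460,580,-200,-80,90,110)))
E
```

```text
[ 0.40782568 -0.20618733  0.19145219] [-1.79999324e+02 -1.25107530e-01 -3.23129772e+00] 0.07768125281577713 [ 0.04744134 -0.79359348 -0.21594057]
rim [ 436.9 -320.6  115.5  128.7   87.     9.7 1428.   369.9  502.8 -380.9
 -259.7]
carton [ 438.8 -320.1   65.9   99.9   86.5   51.  4982.   388.   490.2 -355.5
 -284.5]
cartR [ 511.5 -136.5  101.1   65.3   84.4   98.1 7101.   474.5  548.3 -189.4
  -84.5]
```

View pics/w10.png

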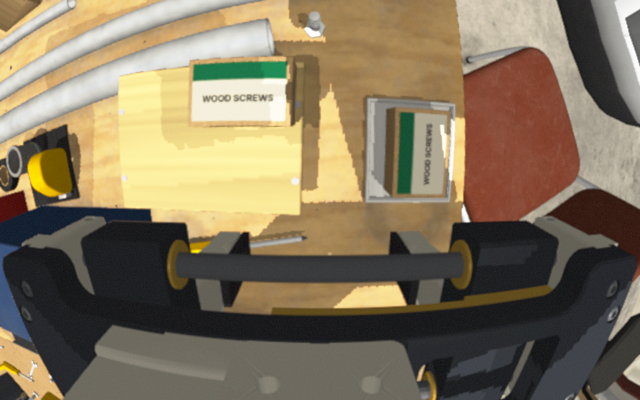

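>>> {"op": "servo_tool", "data": {
  "rows": [
    [4, 37, 5, 0, 0, 0.7],
    [4, 37, 5, 0, 0, 0.7],
    [4, 37, 0, 0, 0, 0.7],
    [4, 37, 0, 0, 0, 0.7],
    [4, 37, 0, 0, 0, 0.7]
  ],
  "fingers": 53
}}

```text
clock: 24.52
tool_pos: [0.4277, -0.0224, 0.2007]
orientation: [180.0, -0.0, -0.1]
force: [1.1, 0.1, 0.6]
opening: 0.0542
```

>>> {"op": "servo_tool", "data": {
  "rows": [
    [4, 37, 0, 0, 0, 0.7],
    [4, 37, 0, 0, 0, 0.7],
    [4, 37, 0, 0, 0, 0.7],
    [4, 37, 0, 0, 0, 0.7],
    [4, 37, 0, 0, 0, 0.8]
  ]
}}

```text
clock: 24.93
tool_pos: [0.4481, 0.1632, 0.2005]
orientation: [180.0, -0.0, 3.6]
force: [-0.4, 0.3, 0.9]
opening: 0.053
```

>>> {"op": "servo_tool", "data": {
  "rows": [
    [4, 37, 0, 0, 0, 0],
    [0, 1, -30, 0, 0, 0],
    [0, 0, -30, 0, 0, 0],
    [0, 0, 0, 0, 0, 0],
    [0, 0, 0, 0, 0, 0]
  ]
}}

```text
clock: 25.35
tool_pos: [0.4513, 0.1986, 0.1395]
orientation: [179.8, 0.2, 3.6]
force: [-0.2, 0.0, 1.5]
opening: 0.0527
```

```bash
python3 - <<'E'
from h import *
o=ctrl.get_obs(); print(o['tool_pos'],o['orientation'],o['opening'],o['force'])
im,d,c=snap('wrist','w11'); P=fcloud(d,c)
h=cv2.cvtColor(im,cv2.COLOR_RGB2HSV); yel=(h[...,0]>18)&(h[...,0]<32)&(h[...,1]>200)
print('tape',rect(P,box(P,390,510,150,330,40,90)&yel), rect(P,box(P,390,510,150,330,61,90)&yel)) 
q=P[box(P,400,540,235,320,46,62)]; print('coup',cv2.minEnclosingCircle(q[:,:2].astype(np.float32)),len(q))
E
```

```text
[0.45132079 0.19858908 0.1395229 ] [1.79807272e+02 1.75600853e-01 3.55790658e+00] 0.052707350034593176 [-0.24186666  0.03123599  1.47860723]
tape [ 456.1  203.4   65.6   36.6    4.8   64.7 2670.   422.2  489.6  183.8
  222.9] [ 459.2  203.3   41.8   36.     3.9   66.  1861.   437.5  481.   184.2
  222.1]
coup ((501.97210693359375, 291.1333312988281), 46.829010009765625) 1094
```

>>> {"op": "servo_tool", "data": {
  "rows": [
    [0, 3.5, -25, 0, 0, 0.3],
    [0, 0, -30, 0, 0, 0],
    [0, 0, -30, 0, 0, 0],
    [0, 0, -20, 0, 0, 0],
    [0, 0, -9.5, 0, 0, 0]
  ]
}}

```text
clock: 25.82
tool_pos: [0.4518, 0.203, 0.0256]
orientation: [180.0, 0.0, 3.9]
force: [-0.5, -0.1, -0.7]
opening: 0.0533
```

>>> {"op": "servo_tool", "data": {
  "rows": [
    [0, 0, 0, 0, 0, 0],
    [0, 0, 0, 0, 0, 0],
    [0, 0, 0, 0, 0, 0]
  ]
}}

```text
clock: 26.07
tool_pos: [0.4528, 0.2045, 0.0281]
orientation: [-179.9, -0.1, 3.9]
force: [-0.4, -0.9, 0.8]
opening: 0.0533
```

>>> {"op": "servo_tool", "data": {
  "rows": [
    [-0.5, -1, -2, 0, 0, 0],
    [0, 0, 0, 0, 0, 0],
    [0, 0, 0, 0, 0, 0]
  ]
}}

```text
clock: 26.32
tool_pos: [0.4511, 0.2029, 0.0249]
orientation: [-179.9, -0.1, 3.9]
force: [0.2, -0.2, -0.1]
opening: 0.0532
```

>>> {"op": "servo_tool", "data": {
  "rows": [
    [0, 0, 0, 0, 0, 0],
    [0, 0, 0, 0, 0, 0]
  ]
}}

```text
clock: 26.48
tool_pos: [0.4509, 0.2028, 0.0245]
orientation: [-180.0, -0.0, 3.9]
force: [-0.2, -0.8, 0.6]
opening: 0.0531
```

>>> {"op": "servo_tool", "data": {
  "rows": [
    [0, 0, 0, 0, 0, 0],
    [0, 0, 0, 0, 0, 0],
    [0, 0, 0, 0, 0, 0],
    [0, 0, 0, 0, 0, 0],
    [0, 0, 0, 0, 0, 0]
  ],
  "fingers": 15
}}

```text
clock: 26.9
tool_pos: [0.4508, 0.2026, 0.0241]
orientation: [180.0, 0.0, 3.9]
force: [-0.7, -0.0, 1.2]
opening: 0.0355
```

>>> {"op": "servo_tool", "data": {
  "rows": [
    [0, 0, 0, 0, 0, 0],
    [0, 0, 15, 0, 0, 0],
    [0, 0, 40, 0, 0, 0],
    [0, 0, 40, 0, 0, 0],
    [0, 0, 40, 0, 0, 0]
  ]
}}

```text
clock: 27.32
tool_pos: [0.45, 0.2019, 0.1601]
orientation: [179.9, 0.1, 3.9]
force: [0.6, 0.6, -2.7]
opening: 0.0353
```

>>> {"op": "servo_tool", "data": {
  "rows": [
    [0, 0, 40, 0, 0, 0],
    [0, 0, 15, 0, 0, 0],
    [-2, -35, 0, 0, 0, -1],
    [-2, -35, 0, 0, 0, -1],
    [-2, -35, 0, 0, 0, -1]
  ]
}}

```text
clock: 27.73
tool_pos: [0.444, 0.0968, 0.214]
orientation: [-180.0, 0.0, 1.0]
force: [1.2, -1.1, -3.2]
opening: 0.0353
```

>>> {"op": "servo_tool", "data": {
  "rows": [
    [-2, -35, 0, 0, 0, -1],
    [-2, -35, 0, 0, 0, -1],
    [-2, -35, 0, 0, 0, -1],
    [-2, -35, 0, 0, 0, -1],
    [-2, -35, 0, 0, 0, -1]
  ]
}}

```text
clock: 28.15
tool_pos: [0.4339, -0.0789, 0.2139]
orientation: [-180.0, 0.0, -4.1]
force: [0.6, -0.1, -1.5]
opening: 0.0358
```

>>> {"op": "servo_tool", "data": {
  "rows": [
    [-2, -35, 0, 0, 0, -1],
    [-2, -19, 0, 0, 0, -0.5],
    [0, 0, -30, 0, 0, 0],
    [0, 0, -30, 0, 0, 0],
    [0, 0, 0, 0, 0, 0]
  ]
}}

```text
clock: 28.57
tool_pos: [0.4263, -0.1316, 0.1489]
orientation: [-180.0, 0.5, -5.7]
force: [-3.0, 0.3, -3.9]
opening: 0.0357
```

>>> {"op": "servo_tool", "data": {
  "rows": [
    [0, 0, 0, 0, 0, 0],
    [0, 0, 0, 0, 0, 0],
    [0, 0, 0, 0, 0, 0]
  ]
}}

```text
clock: 28.82
tool_pos: [0.4322, -0.1311, 0.1559]
orientation: [-180.0, -0.1, -5.5]
force: [0.0, 0.2, -2.4]
opening: 0.0356
```

>>> {"op": "servo_tool", "data": {
  "rows": [
    [-0.5, 0, -25, 0, 0, 0],
    [0, 0, -25, 0, 0, 0],
    [0, 0, -20, 0, 0, 0],
    [0, 0, -10, 0, 0, 0],
    [0, 0, 0, 0, 0, 0]
  ]
}}

```text
clock: 29.23
tool_pos: [0.4298, -0.1311, 0.0734]
orientation: [180.0, 0.1, -5.5]
force: [-0.5, -0.1, -2.3]
opening: 0.0354
```

>>> {"op": "servo_tool", "data": {
  "rows": [
    [0, 0, 0, 0, 0, 0],
    [0, 0, 0, 0, 0, 0],
    [0, 0, 0, 0, 0, 0]
  ]
}}

```text
clock: 29.48
tool_pos: [0.4316, -0.1312, 0.0756]
orientation: [-180.0, -0.2, -5.5]
force: [0.2, -1.1, -2.2]
opening: 0.0356
```

>>> {"op": "servo_tool", "data": {
  "rows": [
    [0, 0, -1.5, 0, 0, 0],
    [0, 0, -1, 0, 0, 0],
    [0, 0, 0, 0, 0, 0],
    [0, 0, 0, 0, 0, 0]
  ]
}}

```text
clock: 29.82
tool_pos: [0.4303, -0.1314, 0.0718]
orientation: [-180.0, -0.0, -5.6]
force: [-0.5, -0.1, -2.6]
opening: 0.0354
```

>>> {"op": "servo_tool", "data": {
  "rows": [
    [0.8, 0, -1, 0, 0, 0],
    [0, 0, 0, 0, 0, 0],
    [0, 0, 0, 0, 0, 0],
    [0, 0, 0, 0, 0, 0]
  ]
}}

```text
clock: 30.15
tool_pos: [0.4311, -0.1314, 0.0706]
orientation: [180.0, 0.0, -5.6]
force: [0.4, -0.1, -2.4]
opening: 0.0353
```

>>> {"op": "servo_tool", "data": {
  "rows": [
    [0, 0, -0.7, 0, 0, 0],
    [0, 0, 0, 0, 0, 0],
    [0, 0, 0, 0, 0, 0]
  ]
}}

```text
clock: 30.4
tool_pos: [0.4312, -0.1314, 0.0701]
orientation: [180.0, -0.0, -5.6]
force: [-0.9, -0.1, -0.7]
opening: 0.0355
```

>>> {"op": "servo_tool", "data": {
  "rows": [
    [0, 0, -0.4, 0, 0, 0],
    [0, 0, 0, 0, 0, 0]
  ]
}}

```text
clock: 30.57
tool_pos: [0.4314, -0.1314, 0.0701]
orientation: [180.0, -0.0, -5.6]
force: [-2.2, 0.6, 5.6]
opening: 0.0352
```

>>> {"op": "servo_tool", "data": {
  "rows": [
    [0, 0, 0, 0, 0, 0],
    [0, 0, 0, 0, 0, 0],
    [0, 0, 0, 0, 0, 0],
    [0, 0, 0, 0, 0, 0],
    [0, 0, 0, 0, 0, 0]
  ],
  "fingers": 62
}}

```text
clock: 30.98
tool_pos: [0.4311, -0.1314, 0.0695]
orientation: [180.0, 0.0, -5.6]
force: [-0.3, -0.4, 0.5]
opening: 0.0603
```

>>> {"op": "servo_tool", "data": {
  "rows": [
    [0, 0, 15, 0, 0, 0],
    [0, 0, 40, 0, 0, 0],
    [0, 0, 40, 0, 0, 0],
    [0, 0, 35, 0, 0, 0],
    [0, 0, 0, 0, 0, 0]
  ]
}}

```text
clock: 31.4
tool_pos: [0.4352, -0.1318, 0.2068]
orientation: [-180.0, -0.6, -5.5]
force: [1.0, 0.2, 0.4]
opening: 0.062
```

>>> {"op": "servo_tool", "data": {
  "rows": [
    [5, 37, 0, 0, 0, 0.9],
    [5, 37, 0, 0, 0, 0.9],
    [5, 37, 0, 0, 0, 0.9],
    [5, 37, 0, 0, 0, 0.9],
    [5, 37, 0, 0, 0, 0.9]
  ],
  "fingers": 72
}}

```text
clock: 31.82
tool_pos: [0.4559, 0.0553, 0.1997]
orientation: [-180.0, -0.0, -1.0]
force: [0.9, 0.2, 1.1]
opening: 0.0715
```

>>> {"op": "servo_tool", "data": {
  "rows": [
    [5, 37, 0, 0, 0, 0.9],
    [5, 37, 0, 0, 0, 0.9],
    [5, 37, 0, 0, 0, 0.9],
    [5, 37, 0, 0, 0, 0.9],
    [5, 37, 0, 0, 0, 0.9]
  ]
}}

```text
clock: 32.23
tool_pos: [0.4809, 0.2406, 0.1995]
orientation: [-180.0, -0.0, 3.5]
force: [1.4, -1.0, 0.5]
opening: 0.0721
```

>>> {"op": "servo_tool", "data": {
  "rows": [
    [6, 38, 0, 0, 0, 0.5],
    [0, 3, -30, 0, 0, 0],
    [0, 0, -30, 0, 0, 0],
    [0, 0, 0, 0, 0, 0],
    [0, 0, 0, 0, 0, 0]
  ]
}}

```text
clock: 32.65
tool_pos: [0.4864, 0.2787, 0.1384]
orientation: [179.8, 0.2, 3.9]
force: [0.1, -0.1, 0.9]
opening: 0.0719
```

```bash
python3 - <<'E'
from h import *
o=ctrl.get_obs(); print(o['tool_pos'],o['orientation'],o['opening'],o['force'])
im,d,c=snap('wrist','w12'); P=fcloud(d,c)
m=box(P,450,530,240,312,48,62); print(rect(P,m,0),cv2.minEnclosingCircle(P[m][:,:2].astype(np.float32)))
E
```

```text
[0.48636393 0.2787021  0.13841123] [1.79820635e+02 1.56198546e-01 3.94937717e+00] 0.07192737535744233 [ 0.08636878 -0.14085027  0.86259061]
[ 486.2  278.4   50.9   50.3    3.1   53.3 1056.   460.5  511.7  253.
  303.8] ((485.625244140625, 278.7890319824219), 26.29281997680664)
```

>>> {"op": "servo_tool", "data": {
  "rows": [
    [0.5, -0.5, -30, 0, 0, 0],
    [0, 0, -30, 0, 0, 0],
    [0, 0, -30, 0, 0, 0],
    [0, 0, -25, 0, 0, 0],
    [0, 0, -8, 0, 0, 0]
  ]
}}

```text
clock: 33.12
tool_pos: [0.4873, 0.2782, 0.0154]
orientation: [179.9, 0.1, 3.9]
force: [0.3, -0.4, 0.1]
opening: 0.0717
```

>>> {"op": "servo_tool", "data": {
  "rows": [
    [0, 0, 0, 0, 0, 0],
    [0, 0, 0, 0, 0, 0],
    [0, 0, 0, 0, 0, 0],
    [0, 0, 0, 0, 0, 0]
  ]
}}

```text
clock: 33.45
tool_pos: [0.4888, 0.2802, 0.0187]
orientation: [-179.9, -0.2, 3.9]
force: [0.9, 1.1, 0.2]
opening: 0.0721
```

>>> {"op": "servo_tool", "data": {
  "rows": [
    [-0.5, -1, -3, 0, 0, 0],
    [0, 0, -1, 0, 0, 0],
    [0, 0, 0, 0, 0, 0],
    [0, 0, 0, 0, 0, 0]
  ]
}}

```text
clock: 33.78
tool_pos: [0.4871, 0.2782, 0.0127]
orientation: [-180.0, -0.0, 3.9]
force: [0.3, -0.1, 0.6]
opening: 0.0717
```

>>> {"op": "servo_tool", "data": {
  "rows": [
    [0, 0, 0, 0, 0, 0],
    [0, 0, 0, 0, 0, 0]
  ]
}}

```text
clock: 33.95
tool_pos: [0.4871, 0.2782, 0.0125]
orientation: [180.0, 0.0, 3.9]
force: [-0.3, -0.1, -0.8]
opening: 0.072
```

>>> {"op": "servo_tool", "data": {
  "rows": [
    [0, 0, 0, 0, 0, 0],
    [0, 0, 0, 0, 0, 0],
    [0, 0, 0, 0, 0, 0],
    [0, 0, 0, 0, 0, 0],
    [0, 0, 0, 0, 0, 0]
  ],
  "fingers": 20
}}

```text
clock: 34.37
tool_pos: [0.4871, 0.2782, 0.0125]
orientation: [-180.0, -0.0, 3.9]
force: [-0.3, 0.8, 0.0]
opening: 0.0492
```

>>> {"op": "servo_tool", "data": {
  "rows": [
    [0, 0, 0, 0, 0, 0],
    [0, 0, 0, 0, 0, 0],
    [0, 0, 15, 0, 0, 0],
    [0, 0, 40, 0, 0, 0],
    [0, 0, 40, 0, 0, 0]
  ]
}}

```text
clock: 34.78
tool_pos: [0.4858, 0.2767, 0.1069]
orientation: [179.8, 0.2, 3.9]
force: [0.6, 1.6, -1.3]
opening: 0.049
```

>>> {"op": "servo_tool", "data": {
  "rows": [
    [0, 0, 40, 0, 0, 0],
    [0, 0, 30, 0, 0, 0],
    [0, 0, 0, 0, 0, 0],
    [-5.5, -35, 0, 0, 0, -1],
    [-5.5, -37, 0, 0, 0, -1]
  ]
}}

```text
clock: 35.2
tool_pos: [0.4759, 0.2065, 0.1773]
orientation: [-180.0, -0.0, 2.0]
force: [0.1, -1.1, -0.8]
opening: 0.049
```

>>> {"op": "servo_tool", "data": {
  "rows": [
    [-5.5, -37, 0, 0, 0, -1],
    [-5.5, -37, 0, 0, 0, -1],
    [-5.5, -37, 0, 0, 0, -1],
    [-5.5, -37, 0, 0, 0, -1],
    [-5.5, -37, 0, 0, 0, -1]
  ]
}}

```text
clock: 35.62
tool_pos: [0.4476, 0.0195, 0.1773]
orientation: [-180.0, 0.0, -3.1]
force: [1.0, -0.5, -0.6]
opening: 0.0489
```

>>> {"op": "servo_tool", "data": {
  "rows": [
    [-5.5, -37, 0, 0, 0, -1.9],
    [0, -4, -30, 0, 0, 0],
    [0, 0, -30, 0, 0, 0],
    [0, 0, 0, 0, 0, 0],
    [0, 0, 0, 0, 0, 0]
  ]
}}

```text
clock: 36.03
tool_pos: [0.4419, -0.0206, 0.1168]
orientation: [179.9, 0.2, -5.0]
force: [0.0, -0.2, 0.6]
opening: 0.0491
```

>>> {"op": "servo_tool", "data": {
  "rows": [
    [0, 0, 0, 0, 0, 0],
    [0, 0, 0, 0, 0, 0],
    [0, 0, 0, 0, 0, 0]
  ]
}}

```text
clock: 36.28
tool_pos: [0.4442, -0.0191, 0.1189]
orientation: [-180.0, -0.1, -4.9]
force: [-0.3, 0.3, -1.2]
opening: 0.0494
```

>>> {"op": "servo_tool", "data": {
  "rows": [
    [-0.7, -0.2, -25, 0, 0, 0],
    [0, 0, -20, 0, 0, 0],
    [0, 0, -10, 0, 0, 0],
    [0, 0, -1, 0, 0, 0],
    [0, 0, 0, 0, 0, 0]
  ]
}}

```text
clock: 36.7
tool_pos: [0.4427, -0.0198, 0.0619]
orientation: [180.0, 0.0, -4.9]
force: [0.8, -0.2, -1.9]
opening: 0.0489
```

>>> {"op": "servo_tool", "data": {
  "rows": [
    [0, 0, 0, 0, 0, 0],
    [0, 0, 0, 0, 0, 0],
    [0, 0, 0, 0, 0, 0],
    [0, 0, 0, 0, 0, 0]
  ]
}}

```text
clock: 37.03
tool_pos: [0.4429, -0.0199, 0.0622]
orientation: [-180.0, -0.1, -5.0]
force: [0.6, 0.4, -1.8]
opening: 0.0489
```

>>> {"op": "servo_tool", "data": {
  "rows": [
    [0, 0, -1, 0, 0, 0],
    [0, 0, 0, 0, 0, 0],
    [0, 0, 0, 0, 0, 0]
  ]
}}

```text
clock: 37.28
tool_pos: [0.4424, -0.0201, 0.0606]
orientation: [180.0, 0.0, -5.0]
force: [-0.3, 0.0, -0.5]
opening: 0.0488
```

>>> {"op": "servo_tool", "data": {
  "rows": [
    [0, 0.5, -1, 0, 0, 0],
    [0, 0, 0, 0, 0, 0],
    [0, 0, 0, 0, 0, 0]
  ]
}}

```text
clock: 37.53
tool_pos: [0.4424, -0.0196, 0.0594]
orientation: [180.0, 0.0, -5.0]
force: [0.4, -0.5, -0.8]
opening: 0.0489
```

>>> {"op": "servo_tool", "data": {
  "rows": [
    [0, 0, -0.7, 0, 0, 0],
    [0, 0, 0, 0, 0, 0],
    [0, 0, 0, 0, 0, 0]
  ]
}}

```text
clock: 37.78
tool_pos: [0.4424, -0.0196, 0.0588]
orientation: [180.0, 0.0, -5.0]
force: [0.4, 0.8, -1.1]
opening: 0.0494
```

>>> {"op": "servo_tool", "data": {
  "rows": [
    [0, 0, -0.7, 0, 0, 0],
    [0, 0, 0, 0, 0, 0],
    [0, 0, 0, 0, 0, 0]
  ]
}}

```text
clock: 38.03
tool_pos: [0.4426, -0.0195, 0.0585]
orientation: [-180.0, -0.0, -5.0]
force: [-1.9, 0.8, 4.3]
opening: 0.0489
```

Contact is made, so I'll release, retreat to the first viewing pose and check.

>>> {"op": "servo_tool", "data": {
  "rows": [
    [0, 0, 0, 0, 0, 0],
    [0, 0, 0, 0, 0, 0],
    [0, 0, 0, 0, 0, 0],
    [0, 0, 0, 0, 0, 0],
    [0, 0, 0, 0, 0, 0]
  ],
  "fingers": 70
}}

```text
clock: 38.45
tool_pos: [0.4424, -0.0196, 0.0581]
orientation: [180.0, 0.0, -5.0]
force: [-0.4, 0.5, -0.4]
opening: 0.0691
```

>>> {"op": "servo_tool", "data": {
  "rows": [
    [0, 0, 15, 0, 0, 0],
    [0, 0, 40, 0, 0, 0],
    [0, 0, 40, 0, 0, 0],
    [0, 0, 40, 0, 0, 0],
    [0, 0, 40, 0, 0, 0]
  ]
}}

```text
clock: 38.87
tool_pos: [0.4419, -0.0198, 0.2352]
orientation: [-180.0, -0.0, -5.0]
force: [1.0, -0.0, -0.1]
opening: 0.07
```

>>> {"op": "servo_tool", "data": {
  "rows": [
    [-9, -30, 34, 0, 0, -0.6],
    [-9, -30, 0, 0, 0, -0.6],
    [0, 0, 0, 0, 0, 0],
    [0, 0, 0, 0, 0, 0],
    [0, 0, 0, 0, 0, 0]
  ]
}}

```text
clock: 39.28
tool_pos: [0.4251, -0.0767, 0.2636]
orientation: [-180.0, 0.0, -6.2]
force: [0.0, 0.3, -0.3]
opening: 0.07
```

```bash
python3 - <<'E'
from h import *
o=ctrl.get_obs(); print(o['tool_pos'],o['orientation'],o['opening'],o['force'])
im,d,c=snap('wrist','wF'); P=fcloud(d,c)
f=np.load('pics/w1.npz'); P0=fcloud(f['d'],f)
for I,Q in ((f['im'],P0),(im,P)):
    h=cv2.cvtColor(I,cv2.COLOR_RGB2HSV); yel=(h[...,0]>18)&(h[...,0]<32)&(h[...,1]>200)
    m=box(Q,390,470,-70,30,92,108); print('coup',rect(Q,m,0),cv2.minEnclosingCircle(Q[m][:,:2].astype(np.float32)))
    print('tape',rect(Q,box(Q,370,480,-190,-70,60,125)&yel)); print('tapet',rect(Q,box(Q,370,480,-190,-70,106,125)&yel))
    print('cartR',rect(Q,box(Q,460,580,-200,-80,90,110)))
    print('bolt ',rect(Q,box(Q,540,640,-240,-185,30,70)))
    t=box(Q,340,540,-420,-230,43,60)
    if t.sum()>100: print('full',rect(Q,t))
E
```

```text
[ 0.42511576 -0.07668222  0.26360438] [-1.79992117e+02  8.02306549e-03 -6.21405801e+00] 0.07002511858122536 [ 0.03717191  0.2559036  -0.29638833]
coup [441.5 -20.9  51.5  51.1  82.5  99.2 660.  415.6 467.2 -46.8   5.2] ((440.83660888671875, -20.73952865600586), 26.469348907470703)
tape [ 434.7 -130.5   36.3   70.    84.5  110.1 1741.   399.5  470.6 -150.8
 -109.9]
tapet [ 440.  -131.6   34.8   45.1   84.   111.8 1135.   416.8  462.7 -150.5
 -113.2]
cartR [ 511.6 -136.3  100.7   65.6   84.6   98.  4774.   475.3  548.7 -188.3
  -83.3]
bolt  [ 592.9 -209.7   12.8   11.7   30.6   50.   107.   586.8  599.8 -215.9
 -203.2]
coup [440.9 -18.8  51.2  51.3  56.9  99.2 672.  415.1 466.4 -44.9   7.1] ((440.99334716796875, -18.922813415527344), 26.32443618774414)
tape [ 435.5 -130.9   36.5   68.7   84.7  110.2 1768.   400.1  470.9 -150.8
 -110.8]
tapet [ 439.8 -131.9   35.4   43.4   83.8  111.9 1151.   416.6  461.9 -150.5
 -113.2]
cartR [ 511.6 -136.5   99.5   65.9   84.5   98.  4825.   475.5  548.9 -188.4
  -84.6]
bolt  [ 592.8 -209.4   11.9   11.1   12.    49.4  109.   586.9  598.4 -215.6
 -203.2]
full [ 439.  -320.    67.1  100.4   86.7   50.9 2672.   388.6  490.3 -355.4
 -284.9]
```

View pics/wF.png

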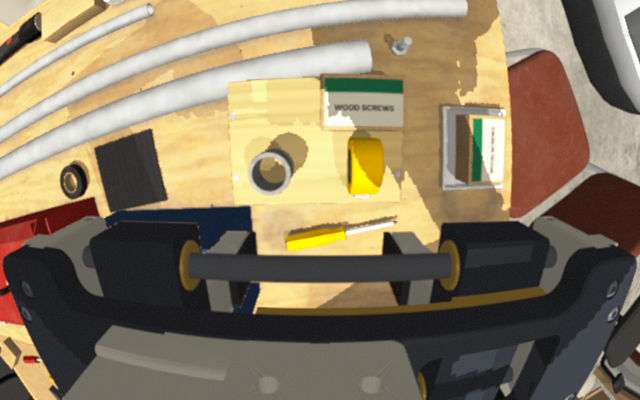

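```bash
python3 -c "
from plant import ctrl
print(ctrl.close_job(), ctrl.get_obs()['clock'])"
```

```text
the job is handed in; nothing more can be done
the job is handed in; nothing more can be done
```

I handed the job in at about 39 s. The full carton is in the tray, and the tape measure and coupling are back on the riser, but I lifted only one of the two cartons.

**What I did:** I stood the tape measure and then the coupling upright on the mat. I then lifted the left carton, which weighed about 5.6 N (roughly 0.57 kg), so it had to be the full one. It went flat into the tray, long side along the tray's long side. Then I put the tape measure and coupling back.

**Departures from the plan:**
- **Slipped grip:** My first grip on the left carton slipped and moved it about 8 mm along the riser. The second, deeper grip held.
- **Right carton not lifted:** It must be the light one, because the left one's weight fits only the full range. I left it where it stood.

**Last checks, by wrist camera against the first picture:**

| Item | Result |
|---|---|
| Full carton | about 2 mm from the tray centre and within 1° of its direction; lying flat |
| Tape measure | back within about 1 mm and 0.3°; upright |
| Coupling | about 2 mm from its first place along y (its turn can't be seen; I set it down at the same gripper angle); upright |
| Right carton and bolt | unmoved, within measuring error |
| Roll of black tape | not touched; looks unmoved in the picture, not measured |

The gripper was open and clear of everything when I handed in.

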